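Put the spanner and the scraper away in the tool-control tray

TASK

Put the combination spanner and the scraper that lie on the welding table back into their own cut-outs in the tool tray. The spanner lies flat in its pocket; the scraper's blade goes under the steel keeper strip first and its handle is then pressed down until the sprung catch snaps over the heel. Let go of both and do not disturb the caliper in the tray or the other things lying about.

Things in the scene. Friction and masses are not known exactly. Their poses are not given: they have to be found in the camera images.
- scraper_mid (a point): Centre of the scraper's handle, half-way up; x to the blade tip, z up. Black straight handle 105 x 24 x 18 mm (long, wide, thick), steel ferrule 8 x 16 x 14, flat steel blade 72 x 30 x 4; about 0.15 kg. Lies on the table, right way up (both faces alike): handle underside on the table, blade 7 to 11 mm above it. Balances about 14 mm ahead of this point.
- scraper_tip (a point): Middle of the scraper's blade tip edge, half-way through the blade, 132.5 mm ahead of scraper_mid.
- scraper_heel (a point): Middle of the flat rear end of the scraper's handle, 52.5 mm behind scraper_mid.
- spanner_mid (a point): Middle of the shank of the combination spanner, 4.5 mm above its underside; x to the open jaw, z up. Bare steel, 175 mm long, ends 9 mm thick, about 0.09 kg, lying flat on the table. The shank is 12 mm wide, 7 mm thick (1 to 8 mm above the underside) and over 100 mm long. Balances about here.
- spanner_jaw (a point): In the mouth of the spanner's open jaw, 72 mm ahead of spanner_mid; the jaw head is 31 mm wide and ends 87 mm ahead of spanner_mid.
- spanner_ring (a point): Centre of the spanner's ring end (20 mm outside), 78 mm behind spanner_mid.
- tray: Grey steel tray 254 x 290 mm, rim 20 mm high, fixed on the table; origin on the table under its centre. In it lie three black hard-plastic inserts side by side, in any order, each 240 mm long (along x), 91 mm wide, top 26 mm above the table, pocket floors grey: for the scraper, the spanner, and one holding the caliper. All pockets point along the tray's x.
- scraper_pocket_mid (a point): Where scraper_mid lies at home; x to the blade end, z up; 20 mm above the table. From here: handle pocket 28 mm wide, floor 9 mm below, rear wall 55.5 mm behind; insert top 6 mm above, so that the handle stands 3 mm proud. A finger well 82 mm wide, as deep as the handle floor, crosses the pocket from 18 mm behind to 40 mm ahead.
- scraper_pocket_tip (a point): Where scraper_tip lies at home, 132.5 mm ahead of scraper_pocket_mid. The blade channel is 34 mm wide, its floor 4 mm below this point, its end wall 2.5 mm ahead of it.
- scraper_pocket_heel (a point): Where scraper_heel lies at home, 52.5 mm behind scraper_pocket_mid.
- keeper (a point): Middle of the underside of the keeper, a fixed steel strip 10 mm wide (along x), 3 mm thick, across the blade channel, 120 mm ahead of scraper_pocket_mid, 10 mm above the channel floor. The blade cannot be lowered straight in: it slides under the strip with the handle raised. About 13 degrees suits; under 10 the heel fouls the catch, above 19 the blade jams.
- catch (a joint): Sprung steel catch behind the heel, 20 mm wide; m pushed back, 0 when sprung forward, at most 0.009. At 0 its lip covers 3.5 mm of the handle's top; from the lip a ramp leans back to an edge 46 mm above the table, 6 mm behind the heel. The heel coming down on the ramp drives it back; some 5 to 15 N down near the heel makes it pass and the catch snaps over it. The tool's weight does not.
- spanner_pocket_mid (a point): Where spanner_mid lies at home; x to the jaw end, z up; 22.5 mm above the table. The pocket floor is 4.5 mm below, the insert top 3.5 mm above; 33 mm wide at the jaw, 23 at the ring, 16 along the shank: it takes the spanner one way round only. A finger well 82 mm wide, 5 mm deeper than the pocket floor, crosses it from 29 mm behind to 29 mm ahead.
- spanner_pocket_jaw (a point): Where spanner_jaw lies at home, 72 mm ahead of spanner_pocket_mid; the pocket ends 17.5 mm ahead of this point.
- spanner_pocket_ring (a point): Where spanner_ring lies at home, 78 mm behind spanner_pocket_mid; the pocket ends 11.5 mm behind this point.
- caliper: Sliding caliper with a black slider housing, 220 mm long, lying in its insert about level with the top; bystander. Origin under the middle of its beam.
- flange: Round steel blank flange, 69 mm across, 13 mm high, on the table; bystander. Origin under its centre.
- gasket: Flat copper ring, 48 mm across, 3 mm high, on the table; bystander.
- magnet_square: L-shaped magnetic welding square, 90 x 91 mm, 16 mm high, on the table; bystander.
- coupon: Welded T-shaped steel sample, 80 x 50 mm, 44 mm high, on the table; bystander.
- electrode_case: Flat clear case of tungsten electrodes, 162 x 26 mm, 14 mm high, its length along its x, on the table; bystander.
- gas_cup: Small ceramic torch nozzle, 19 mm across, 32 mm high, standing on the table between the two tools; bystander.
Mind the look-alikes: they are no part of the job. Leave any orange or red look-alike of the part that bears scraper_mid alone.

How it is judged:
At the end, for the whole second after the job is handed in: The scraper's tip and heel and the spanner's jaw and ring each lie within 5 mm of their home points in the tray, both tools right side up and level (within 0.1 rad), and the catch has sprung forward over the scraper's heel (less than 1.5 mm back) (distance between scraper_tip and scraper_pocket_tip below 0.005 m and distance between scraper_heel and scraper_pocket_heel below 0.005 m and value of joint catch below 0.0015 m and distance between spanner_jaw and spanner_pocket_jaw below 0.005 m and distance between spanner_ring and spanner_pocket_ring below 0.005 m and angle between each of spanner_mid, scraper_mid's own z axis and vertical below 0.1 rad); the robot touches nothing.
It fails at once if the caliper is shifted by more than 10 mm (distance of caliper from where it was at the start of the episode above 0.01 m).
It fails at once if another thing on the table is shifted by more than 25 mm (distance of any of flange, gasket, magnet_square, coupon, electrode_case, gas_cup from where it was at the start of the episode above 0.025 m).
It also fails if it takes over 61 s, if anything falls off the work surface, if the arm or the gripper's body presses on something with over 40 N, if the wrist force passes 120 N, or if a joint passes its speed limit or range.

ROBOT

A 6-joint arm with a two-finger parallel gripper is mounted at the origin on the work surface. World frame = base frame: x ahead of the robot, y to its left, z up, the work surface at z = 0. Lengths are in m, angles in rad, forces in N, time in s.
With the tool pointing down it reaches from about 0.3 to 0.775 m from the base axis. Payload 14.6 kg.
Tool frame: the origin (TCP) lies midway between the tips of the shut fingers; the grasp point (between the pads) lies 19 mm behind it (ctrl.pinch_z is the distance from the TCP to the grasp point, in m); z points along the fingers, y is the line along which they close (so a half turn about z gives the same grasp; the last joint's range is limited). The gripper opens to 94 mm and grips with 3 to 60 N. Pads are 16 mm wide; open, the fingers measure 119 mm over their backs; the gripper's body (75 mm by 177 mm) begins 78 mm behind the grasp point.
Start: joints at [-1.298, 0.3, 1.521, -0, 1.321, -0.067], TCP at [0.183, -0.519, 0.173] pointing down, gripper open.
Joint ranges: [-3.03, 3.03], [-0.79, 2.21], [0.23, 2.52], [-1.04, 4.18], [0, 3.07], [-2.55, 2.55]. Speed limits (rad/s): [2.22, 2.22, 2.57, 3.14, 3.14, 3.14].

INTERFACE

Orientations are given as [roll, pitch, yaw] about the fixed x, y, z axes, in that order (R = Rz(yaw) Ry(pitch) Rx(roll)).
In Python, from station import ctrl gives the robot as it stands.
- The arm moves only by the tool jog_arm, never from a script. Its argument "motion" is a list of rows, each a list of 7 numbers: the shift along the tool's x, y, z in m, then the turn, a rotation vector about the tool's x, y, z in rad, then the opening, from -1 (shut) to 1 (fully open). In form: [[tx, ty, tz, rx, ry, rz, gripper], ...]. A call has 1 to 5 rows; each row shifts and turns the commanded pose from where the row before left it, along the tool's axes as they then stand; what a row does not reach is not made up. A row lasts 1/10 s, in which the tool goes at most 50 mm and 8.59 degrees, less where a joint would pass 70% of its speed; a pose out of reach is approached as far as the arm can. A call is refused whole if a number of a shift passes 0.05 or a number of a turn 0.15, either way. A call with a gripper value outside its range is refused whole. The fingers move at their own pace and stop on an object; "squeeze" is the grip in N (left out, the last holds). Time passes only in rows, so rows that do not move let the fingers close. It gives the time, the measured TCP pose, the force, the opening and the grip force at its end, in the units of the state.
- ctrl.get_obs(): the state, without advancing time (a new reading comes with each control period).
- ctrl.camera(name): name is "scene" or "side" or "wrist"; returns the picture (420x560x3 uint8, red, green, blue); there is no depth.
- ctrl.camera_model(name): a dict with "intrinsics" (3x3 intrinsics, pixels), "rvec" (rotation vector, rad) and "tvec" (3), from world to camera coordinates, as OpenCV has them. Camera axes: x right, y down, z forward; pixel columns grow to the right and rows downward; lengths in m; the calibration is good to about 2 mm. A picture is of the moment at which its call begins: read the wrist's pose just before it. camera_model takes no time and is no camera call; for the wrist camera it gives the pose at the moment of the call.
- ctrl.hand_in(): hands the job in; it is judged then, once.
The state is a dict: "time_s": time; "qpos": joint angles; "joint_vel": joint speeds; "tau": joint torques, N m; "ee_pos": TCP position; "eef_rot": TCP orientation; "force": force on the tool from outside, world axes, zero at the start; "moment": the same for the moment, N m; "grip_width": finger opening in m; "grip_force": force on a finger pad.
Only numpy, scipy, OpenCV 4.12 (cv2) and the standard library are available. Lean on these libraries where they do the work, as an engineer would, in place of code of your own. Each camera call takes 0.05 s, during which the arm holds its last target. There are 200 camera calls.

## Working session

There is one attempt and no reset: what is moved stays moved. The work goes in short steps, Python scripts to look and compute and a tool call to move; the robot and the scene stay as the last step left them, time stands still between calls to the robot, and variables do not carry over. Pictures are saved under pics/ and viewed, at most 10 in all, crops included, and the job is handed in when it is done.

Besides the shell and the picture viewer there is one more tool, called after "Emit:" by a JSON object that holds its "api" and its "payload". jog_arm: Moves the arm, as the interface text tells. Its arguments: {"type":"object","properties":{"motion":{"type":"array"},"squeeze":{"type":"number"}},"required":["motion"]}

```bash
ls; mkdir -p pics; cat > h.py <<'E'
import numpy as np, cv2
from station import ctrl
def snap(n,f):
    im=ctrl.camera(n); cv2.imwrite('pics/'+f,im[:,:,::-1]); return im
def model(n):
    m=ctrl.camera_model(n); return [np.array(m[k],float) for k in('intrinsics','rvec','tvec')]
def ray(m,p):
    K,r,t=m; R=cv2.Rodrigues(r)[0]
    d=R.T@np.linalg.solve(K,[p[0],p[1],1.]); return -R.T@t.ravel(), d
def atz(m,p,z):
    o,d=ray(m,p); return o+d*(z-o[2])/d[2]
def tri(ms,ps):
    A=np.zeros((3,3));b=np.zeros(3);L=[ray(m,p) for m,p in zip(ms,ps)]
    for o,d in L:
        d=d/np.linalg.norm(d);P=np.eye(3)-np.outer(d,d);A+=P;b+=P@o
    x=np.linalg.solve(A,b); return x,[np.linalg.norm(np.cross(x-o,d/np.linalg.norm(d))) for o,d in L]
def proj(m,X):
    K,r,t=m; return cv2.projectPoints(np.array(X,float).reshape(-1,3),r,t,K,None)[0][:,0]
E
python3 - <<'E'
from h import *
a=snap('scene','a1.png');b=snap('side','a2.png')
o=ctrl.get_obs();print({k:np.round(v,3) for k,v in o.items()},ctrl.pinch_z)
w=snap('wrist','a3.png')
for n in('scene','side','wrist'):
    m=model(n);print(n,ray(m,(280,210)))
import numpy as np
v=np.vstack([cv2.resize(np.hstack([a,b]),(800,300)),np.hstack([cv2.resize(w,(400,300)),np.zeros((300,400,3),np.uint8)])])
E
```

```text
pics
{'time_s': np.float64(0.1), 'qpos': array([-1.298,  0.3  ,  1.522, -0.   ,  1.321, -0.067]), 'joint_vel': array([-0.   , -0.002, -0.003, -0.   , -0.   ,  0.001]), 'tau': array([ 1.0000e-03, -5.3264e+01, -3.5328e+01,  7.1000e-02,  2.3000e-02,
       -0.0000e+00]), 'ee_pos': array([ 0.183, -0.518,  0.173]), 'eef_rot': array([-3.141, -0.   ,  0.34 ]), 'force': array([0.522, 0.734, 0.787]), 'moment': array([ 0.009, -0.02 ,  0.035]), 'grip_force': np.float64(0.0), 'grip_width': np.float64(0.094)} 0.0188
scene (array([0.94178338, 0.49464418, 0.98460033]), array([-0.38762132, -0.32707174, -0.86193434]))
side (array([0.34405629, 1.39705031, 0.88674293]), array([ 0.13646106, -0.82443155, -0.54960449]))
wrist (array([ 0.24557539, -0.4960365 ,  0.38624509]), array([-0.22150686, -0.07821773, -0.97204168]))
```

View pics/a1.png

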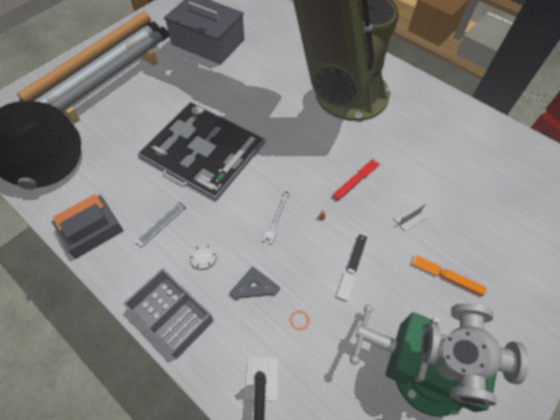

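View pics/a2.png

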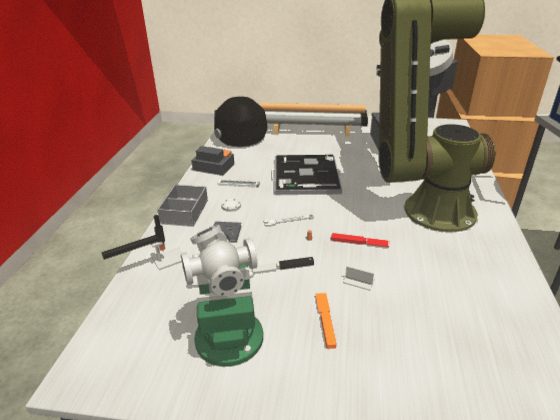

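Candidates for the scraper in the scene view: a black handle with a steel blade at (352,265), a red one at (357,180), an orange one at (448,275), and a black-handled tool at (260,395). The description fits the one at (352,265). The spanner is at (277,217) and the tray at (203,148).

```bash
python3 - <<'E'
from h import *
s=model('scene');d=model('side')
P={'scr_heel':((362,237),(313,261)),'scr_tip':((345,297),(245,273)),'jaw':((268,240),(266,222)),'ring':((287,195),(312,216)),'cup':((322,215),(309,235)),
'trayc1':((192,103),(341,190)),'trayc2':((264,142),(335,156)),'trayc3':((216,197),(278,157)),'trayc4':((140,153),(273,190))}
for k,(a,b) in P.items(): print(k,atz(s,a,.01).round(3),atz(d,b,.01).round(3))
a=cv2.imread('pics/a1.png');b=cv2.imread('pics/a2.png')
z=lambda im,x,y,w,h:cv2.resize(im[y:y+h,x:x+w],(400,300),interpolation=cv2.INTER_CUBIC)
c=np.vstack([np.hstack([z(a,130,95,140,105),z(a,240,180,160,120)]),np.hstack([z(b,265,145,84,63),z(b,230,200,120,90)])])
cv2.imwrite('pics/b1.png',c)
E
```

```text
scr_heel [0.421 0.343 0.01 ] [0.42  0.345 0.01 ]
scr_tip [0.584 0.408 0.01 ] [0.612 0.426 0.01 ]
jaw [0.594 0.162 0.01 ] [0.597 0.161 0.01 ]
ring [0.453 0.107 0.01 ] [0.446 0.105 0.01 ]
cup [0.439 0.222 0.01 ] [0.445 0.216 0.01 ]
trayc1 [ 0.389 -0.358  0.01 ] [ 0.354 -0.085  0.01 ]
trayc2 [ 0.354 -0.071  0.01 ] [ 0.392 -0.368  0.01 ]
trayc3 [ 0.591 -0.038  0.01 ] [ 0.634 -0.327  0.01 ]
trayc4 [ 0.634 -0.322  0.01 ] [ 0.609 -0.051  0.01 ]
```

View pics/b1.png

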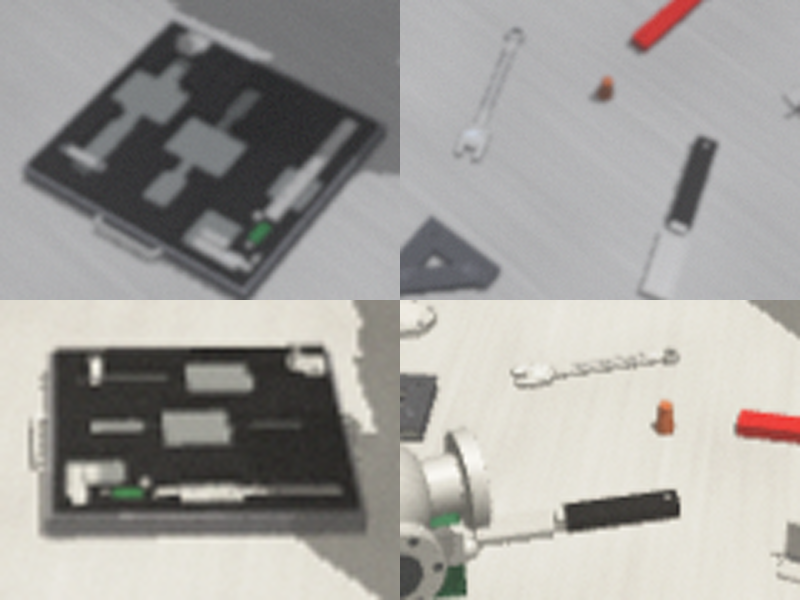

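The scraper with a black handle and steel blade is at crop (690,190), with its blade at (660,260). The spanner is at crop (490,95). In the tray, the scraper insert has its keeper at crop (85,155) and catch at (195,40), the spanner insert is in the middle, and the caliper is on the right. Next I'll move above the tray.

Emit:
{"api": "jog_arm", "payload": {"motion": [[0.0405,-0.0195,0,0,0,0,1],[0.0405,-0.0195,0,0,0,0,1],[0.0405,-0.0195,0,0,0,0,1],[0.0405,-0.0195,0,0,0,0,1],[0.0405,-0.0195,0,0,0,0,1]]}}

```text
time_s: 0.65
ee_pos: [0.3426, -0.3576, 0.1731]
eef_rot: [-3.141, 0.0, 0.34]
force: [0.1, 0.0, 0.7]
grip_width: 0.0944
grip_force: 0.0
```

Emit:
{"api": "jog_arm", "payload": {"motion": [[0.0405,-0.0195,0,0,0,0,1],[0.0405,-0.0195,0,0,0,0,1],[0.0405,-0.0195,0,0,0,0,1],[0.0405,-0.0195,0,0,0,0,1],[0.0405,-0.0195,0,0,0,0,1]]}}

```text
time_s: 1.15
ee_pos: [0.5012, -0.1981, 0.1731]
eef_rot: [-3.142, 0.0, 0.34]
force: [-0.0, -0.7, -0.2]
grip_width: 0.0941
grip_force: 0.0
```

```bash
python3 - <<'E'
from h import *
m=model('wrist');w=snap('wrist','t1.png');np.savez('pics/t1.npz',*m)
o=ctrl.get_obs();print(o['ee_pos'],o['eef_rot'],o['time_s']);print(m[0])
cv2.imwrite('pics/t1b.png',cv2.resize(w[:,:,::-1],(800,600),interpolation=cv2.INTER_CUBIC))
E
```

```text
[ 0.50440129 -0.19408075  0.17288816] [-3.14071509e+00 -1.09310666e-03  3.42807891e-01] 1.2
[[326.28757012   0.         279.87924917]
 [  0.         326.28757012 207.73467524]
 [  0.           0.           1.        ]]
```

View pics/t1b.png

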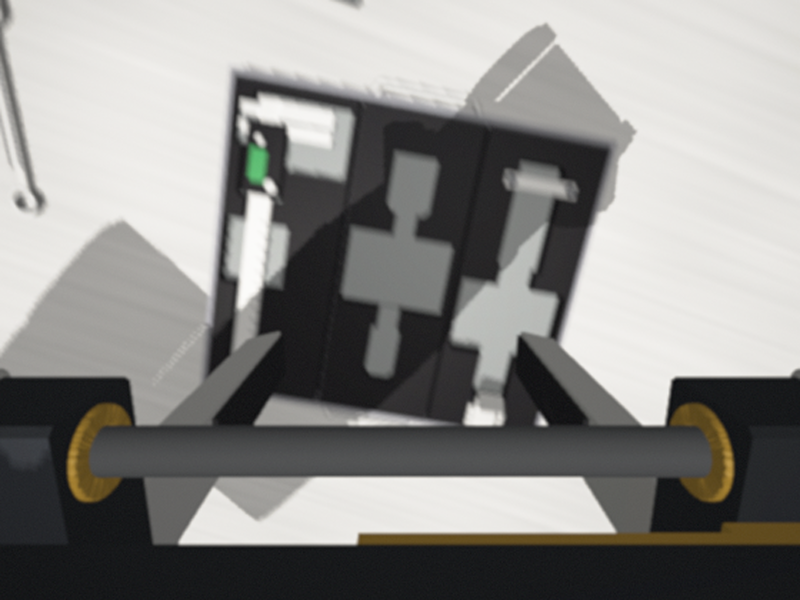

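The tray fills the view. The spanner insert's well is at (397,270), with its jaw end at (413,170) and ring end at (380,355). The scraper's well is at (505,315), its keeper at (540,180) and its catch at (485,400). I'll take a steady picture here and a second one from another place, then fit both.

```bash
python3 - <<'E'
from h import *
m=model('wrist');w=snap('wrist','t2.png');np.savez('pics/t2.npz',*m)
E
```

Emit:
{"api": "jog_arm", "payload": {"motion": [[-0.03,-0.03,-0.01,0,0,0,1],[-0.03,-0.03,-0.01,0,0,0,1],[0,0,0,0,0,0,1],[0,0,0,0,0,0,1]]}}

```text
time_s: 1.65
ee_pos: [0.4235, -0.1635, 0.1937]
eef_rot: [3.141, -0.001, 0.339]
force: [0.5, -0.3, 0.6]
grip_width: 0.0935
grip_force: 0.0
```

```bash
cat > fit.py <<'E'
from h import *
from scipy.optimize import minimize
def rect(x0,x1,w): return np.array([[x0,-w],[x1,-w],[x1,w],[x0,w]])
def render(m,parts,p,S=3):
    x,y,a,dz=p[0],p[1],p[2],p[3]
    c,s=np.cos(a),np.sin(a);top=np.zeros((420*S,560*S),np.uint8);fl=top.copy()
    for r,z in parts:
        X=r@np.array([[c,s],[-s,c]])+[x,y]
        for im,zz in((top,.026+dz),(fl,z+dz)):
            q=proj(m,np.c_[X,np.full(4,zz)])
            cv2.fillPoly(im,[np.round((q+.5)*S-.5).astype(int)],255)
    return cv2.resize(cv2.bitwise_and(top,fl),(560,420),interpolation=cv2.INTER_AREA)/255.
def fit(data,partf,p0,reg):
    def cost(p):
        parts=partf(p[4:]);e=0
        for m,w in data:
            r=render(m,parts,p);k=roi(m,p0,reg)
            e+=((r-w)**2*k).sum()
        return e
    st=np.array([.004,.004,.02,.004]+[.004]*(len(p0)-4))
    sx=np.vstack([p0]+[np.array(p0)+np.eye(len(p0))[i]*st[i] for i in range(len(p0))])
    best=minimize(cost,p0,method='Nelder-Mead',options=dict(initial_simplex=sx,xatol=1e-4,fatol=.05,maxiter=500))
    return best.x,best.fun
def roi(m,p,reg):
    c,s=np.cos(p[2]),np.sin(p[2]);k=np.zeros((420,560),np.uint8)
    X=reg@np.array([[c,s],[-s,c]])+p[:2]
    cv2.fillPoly(k,[np.round(proj(m,np.c_[X,np.full(4,.026)])).astype(int)],1);k[235:]=0
    return k
def load(n):
    f=np.load(f'pics/{n}.npz');m=[f[k] for k in f.files]
    g=cv2.cvtColor(cv2.imread(f'pics/{n}.png'),cv2.COLOR_BGR2GRAY).astype(float)
    return m,np.clip((g-55)/35,0,1)
E
python3 - <<'E'
from fit import *
m=model('wrist');w=snap('wrist','t3.png');np.savez('pics/t3.npz',*m)
o=ctrl.get_obs();print(o['ee_pos'],o['eef_rot'],o['time_s'])
sp=lambda e:[(rect(-.029,.029,.041),.013),(rect(-.0895,.0895,.008),.018),(rect(e[0],.0895,.0165),.018),(rect(-.0895,e[1],.0115),.018)]
sc=lambda e:[(rect(-.018,.040,.041),.011),(rect(-.0555,e[0],.014),.011),(rect(.05,.1125,.017),.016)]
D=[load('t2'),load('t3')]
m0=D[0][0]
print('well',atz(m0,(278,189),.013),atz(m0,(353,220),.011))
a=atz(m0,(278,189),.013);b=atz(m0,(353,220),.011);c,s=np.cos(.14),np.sin(.14)
for dat in(D,D[:1],D[1:]):
    print('sp',[np.round(q,4) for q in fit(dat,sp,[a[0],a[1],.14,0,.05,-.065],rect(-.1,.1,.043))])
    print('sc',[np.round(q,4) for q in fit(dat,sc,[b[0]-.011*c,b[1]-.011*s,.14,0,.06],rect(-.05,.11,.043))])
E
```

```text
[ 0.42386914 -0.16364352  0.19325769] [ 3.14113934e+00 -4.30098225e-04  3.39334001e-01] 1.7
well [ 0.50463739 -0.19122843  0.013     ] [ 0.49902164 -0.28806306  0.011     ]
sp [array([ 0.4992, -0.1967,  0.159 ,  0.0035,  0.0454, -0.0583]), np.float64(404.6669)]
sc [array([ 0.4802, -0.2931,  0.1636,  0.0064,  0.0643]), np.float64(780.486)]
sp [array([ 0.4991, -0.1969,  0.1587,  0.0038,  0.0464, -0.0585]), np.float64(35.7677)]
sc [array([ 0.4811, -0.2932,  0.1691,  0.0073,  0.0655]), np.float64(307.1168)]
sp [array([ 0.4991, -0.1969,  0.1602,  0.0018,  0.0465, -0.046 ]), np.float64(301.6403)]
sc [array([ 0.4796, -0.2928,  0.1643,  0.0067,  0.0598]), np.float64(429.5673)]
```

Emit:
{"api": "jog_arm", "payload": {"motion": [[0.0167,-0.0418,0,0,0,0,1],[0.0167,-0.0418,0,0,0,0,1],[0.0167,-0.0418,0,0,0,0,1],[0.0167,-0.0418,0,0,0,0,1],[0.0167,-0.0418,0,0,0,0,1]]}}

```text
time_s: 2.2
ee_pos: [0.4332, 0.0633, 0.1927]
eef_rot: [-3.141, 0.001, 0.339]
force: [-0.4, 0.0, 0.9]
grip_width: 0.094
grip_force: 0.0
```

Emit:
{"api": "jog_arm", "payload": {"motion": [[0.0167,-0.0418,0,0,0,0,1],[0.0167,-0.0418,0,0,0,0,1],[0.0167,-0.0418,0,0,0,0,1],[0,0,0,0,0,0,1],[0,0,0,0,0,0,1]]}}

```text
time_s: 2.7
ee_pos: [0.4384, 0.197, 0.1922]
eef_rot: [3.141, 0.002, 0.341]
force: [-0.6, -0.7, -0.1]
grip_width: 0.0942
grip_force: 0.0
```

```bash
python3 - <<'E'
from h import *
m=model('wrist');w=snap('wrist','u1.png');np.savez('pics/u1.npz',*m)
E
```

Emit:
{"api": "jog_arm", "payload": {"motion": [[-0.02,0.04,-0.01,0,0,0,1],[-0.01,0.04,-0.01,0,0,0,1],[0,0,0,0,0,0,1],[0,0,0,0,0,0,1]]}}

```text
time_s: 3.15
ee_pos: [0.4368, 0.1097, 0.2132]
eef_rot: [3.142, -0.0, 0.336]
force: [1.1, -1.0, -0.1]
grip_width: 0.0941
grip_force: 0.0
```

```bash
python3 - <<'E'
from h import *
m=model('wrist');w=snap('wrist','u2.png');np.savez('pics/u2.npz',*m)
o=ctrl.get_obs();print(o['ee_pos'],o['eef_rot'],o['time_s'])
a=cv2.imread('pics/u1.png');b=cv2.imread('pics/u2.png')
cv2.imwrite('pics/u12.png',cv2.resize(np.vstack([a[:260],b[:260]])[:,:560],(646,600),interpolation=cv2.INTER_CUBIC))
E
```

```text
[0.43663361 0.11055135 0.21298286] [-3.14145674e+00  5.93626645e-05  3.37673131e-01] 3.2
```

View pics/u12.png

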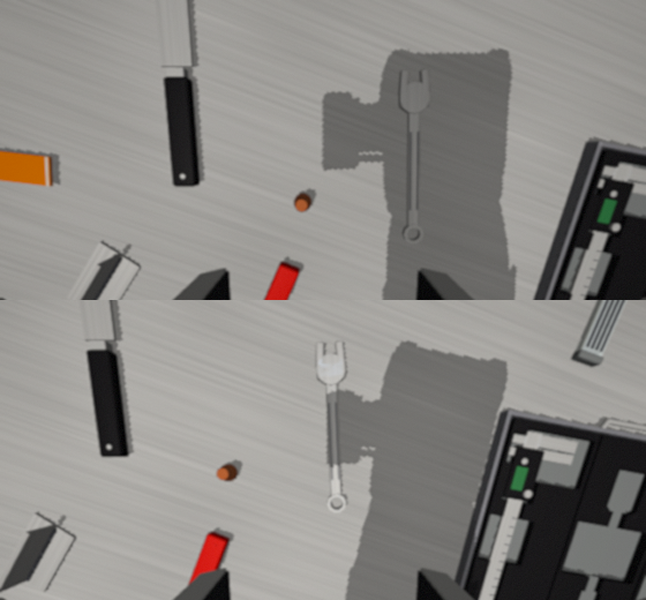

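```bash
python3 - <<'E'
from h import *
k=560/646
M=[]
for n in('u1','u2'):
    f=np.load(f'pics/{n}.npz');M.append([f[x] for x in f.files])
P={'ring':((412,233),(337,204)),'jawend':((414,71),(330,43)),'heel':((186.5,185.5),(115.5,155.5)),'hfront':((177.5,77.5),(100,50)),'cup':((302,203),(227,173))}
z={'ring':.009,'jawend':.009,'heel':.018,'hfront':.018,'cup':.032}
for n,q in P.items():
    q=[(np.array(c)+.5)*k-.5 for c in q]
    X,r=tri(M,q);print(n,X.round(4),np.round(r,4),[atz(m,c,z[n]).round(4)[:2] for m,c in zip(M,q)])
E
```

```text
ring [4.502e-01 9.750e-02 2.000e-04] [0.0005 0.0005] [array([0.4519, 0.1001]), array([0.4507, 0.0982])]
jawend [0.6034 0.1605 0.0066] [0.0002 0.0002] [array([0.6025, 0.1609]), array([0.603 , 0.1603])]
heel [0.4212 0.3414 0.0115] [0.0007 0.0007] [array([0.4219, 0.3395]), array([0.4231, 0.338 ])]
hfront [0.519  0.3735 0.0192] [0.0001 0.0001] [array([0.5189, 0.374 ]), array([0.5192, 0.3742])]
cup [0.4437 0.2224 0.0137] [0.0001 0.0001] [array([0.4464, 0.2222]), array([0.4462, 0.2184])]
```

Emit:
{"api": "jog_arm", "payload": {"motion": [[0.044,0.006,0.04,0,0,0,0.2],[0.044,0.006,0.04,0,0,-0.048,0.2],[0,0,0.045,0,0,0,0.2],[0,0,0.045,0,0,0,0.2],[0,0,0,0,0,0,0.2]]}}

```text
time_s: 3.7
ee_pos: [0.5057, 0.1263, 0.0507]
eef_rot: [-3.139, 0.01, 0.389]
force: [0.1, 0.0, 1.7]
grip_width: 0.0581
grip_force: 0.0
```

```bash
python3 - <<'E'
from h import *
m=model('wrist');w=snap('wrist','v1.png')
o=ctrl.get_obs();print(o['ee_pos'],o['eef_rot'],o['time_s'])
cv2.imwrite('pics/v1b.png',w[:,:,::-1])
E
```

```text
[0.50773411 0.12663499 0.05450849] [-3.14040091  0.00512688  0.38846772] 3.75
```

View pics/v1b.png

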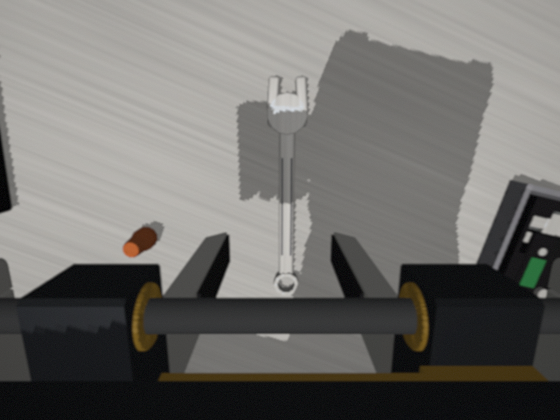

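Emit:
{"api": "jog_arm", "payload": {"motion": [[0.0154,0.0043,0,0,0,0,0.2],[0,0,0,0,0,0,0.2],[0,0,0.02,0,0,0,0.2],[0,0,0.02,0,0,0,0.2],[0,0,0,0,0,0,0.2]]}}

```text
time_s: 4.25
ee_pos: [0.5242, 0.1282, 0.016]
eef_rot: [-3.141, 0.002, 0.388]
force: [0.0, 0.2, -0.1]
grip_width: 0.0565
grip_force: 0.0
```

```bash
python3 - <<'E'
from h import *
m=model('wrist');w=snap('wrist','v2.png')
o=ctrl.get_obs();print(o['ee_pos'],o['eef_rot'],o['time_s'],o['grip_width'])
k=1
print([proj(m,[[.4513,.099,.009],[.6028,.1606,.009],[.5236,.1284,.008]])])
cv2.imwrite('pics/v2b.png',cv2.resize(w[60:320,180:400,::-1],(508,600),interpolation=cv2.INTER_CUBIC))
E
```

```text
[0.5249728  0.12833236 0.01726393] [-3.14157402e+00 -8.87039073e-05  3.88001311e-01] 4.3 0.05621453377173753
[array([[279.68170349, 326.97212711],
       [279.94599823, 101.32230999],
       [279.79349503, 228.06851324]])]
```

View pics/v2b.png

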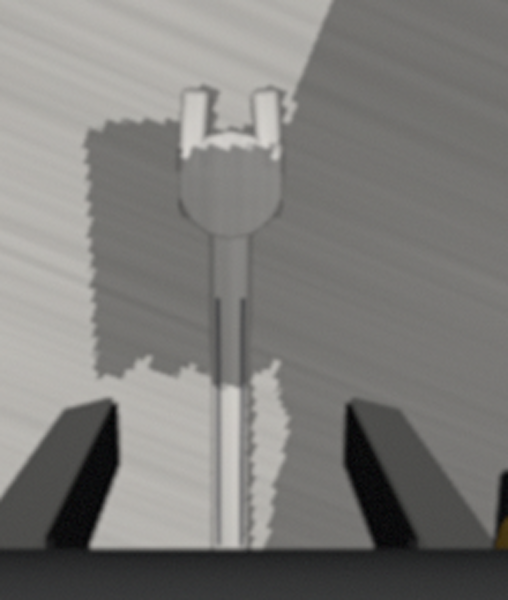

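The spanner is centred between the fingers (crop x 231). Its jaw end at crop (231,88) is within 2 mm of the prediction. I'll descend and grip.

Emit:
{"api": "jog_arm", "payload": {"motion": [[0,0,0.008,0,0,0,0.2],[0,0,0.006,0,0,0,0.2],[0,0,0,0,0,0,-1],[0,0,0,0,0,0,-1],[0,0,0,0,0,0,-1]], "squeeze": 30}}

```text
time_s: 4.8
ee_pos: [0.5253, 0.1282, 0.0025]
eef_rot: [3.141, -0.0, 0.388]
force: [0.4, 0.4, -1.5]
grip_width: 0.0356
grip_force: 0.0
```

Emit:
{"api": "jog_arm", "payload": {"motion": [[0,0,0,0,0,0,-1],[0,0,0,0,0,0,-1],[0,0,-0.01,0,0,0,-1],[0,0,-0.03,0,0,0,-1],[0,0,-0.03,0,0,0,-1]]}}

```text
time_s: 5.3
ee_pos: [0.5248, 0.1281, 0.0735]
eef_rot: [-3.141, 0.001, 0.388]
force: [0.3, -0.3, 0.4]
grip_width: 0.0005
grip_force: 0.0
```

The fingers were still closing when the lift began, so the grip missed. I'll go back down and wait longer.

Emit:
{"api": "jog_arm", "payload": {"motion": [[0,0,0,0,0,0,-0.1],[0,0,0,0,0,0,-0.1],[0,0,0,0,0,0,-0.1],[0,0,0,0,0,0,-0.1],[0,0,0,0,0,0,-0.1]]}}

```text
time_s: 5.8
ee_pos: [0.5248, 0.1281, 0.0715]
eef_rot: [-3.141, 0.001, 0.388]
force: [-0.7, -0.0, 0.0]
grip_width: 0.037
grip_force: 0.0
```

```bash
python3 - <<'E'
from h import *
m=model('wrist');w=snap('wrist','v3.png')
o=ctrl.get_obs();print(o['ee_pos'],o['eef_rot'],o['time_s'],o['grip_width'])
print(proj(m,[[.4513,.099,.009],[.6028,.1606,.009],[.5236,.1284,.008]]))
# jaw measure: bright blob/edges
g=cv2.cvtColor(w,cv2.COLOR_RGB2GRAY)
for y in range(66,110,3): print(y,g[y,262:300:2])
E
```

```text
[0.52484718 0.12811872 0.07165769] [-3.14135969e+00  1.01294779e-03  3.87768304e-01] 5.85 0.04029871576586782
[[279.3696397  292.34497301]
 [279.49278972 107.95505035]
 [279.42265283 210.15259971]]
66 [184 182 180 179 179 178 177 180 182 182 183 183 184 182 183 182 182 182
 180]
69 [177 179 181 182 183 182 178 176 176 178 179 181 184 184 183 184 184 184
 185]
72 [176 175 175 177 180 181 184 183 181 180 176 177 177 179 181 183 184 183
 183]
75 [179 177 175 176 175 176 177 179 180 182 183 183 181 178 178 178 178 180
 180]
78 [184 183 179 179 176 177 176 174 176 176 177 180 182 183 184 183 180 178
 177]
81 [186 187 186 186 182 181 178 176 177 176 174 174 175 177 178 181 184 183
 183]
84 [180 181 183 187 186 185 186 183 183 180 178 177 176 177 175 176 177 179
 180]
87 [177 173 176 179 181 182 186 186 184 184 184 182 180 178 176 176 176 176
 175]
90 [184 181 179 177 176 174 176 179 180 184 184 184 184 183 183 181 180 179
 176]
93 [185 185 186 184 184 180 178 175 175 175 178 180 182 184 184 183 183 183
 182]
96 [182 185 185 184 186 186 186 184 182 179 176 176 175 176 178 181 183 184
 184]
99 [178 154 168 148 137 154 174 154 145 166 184 183 180 178 176 174 176 176
 179]
102 [126 120 119 118 116 115 116 117 117 139 179 185 185 185 181 180 180 177
 175]
105 [117 112 108 111 116 118 120 118 117 119 161 183 184 177 161 137 142 163
 175]
108 [107 118 130 133 127 109 119 121 120 119 129 168 163 183 197 199 184 131
 118]
```

Emit:
{"api": "jog_arm", "payload": {"motion": [[0,0,0.025,0,0,0,-0.1],[0,0,0.025,0,0,0,-0.1],[0,0,0.015,0,0,0,-0.1],[0,0,0.0045,0,0,0,-0.1],[0,0,0,0,0,0,-1]], "squeeze": 30}}

```text
time_s: 6.35
ee_pos: [0.5249, 0.1281, 0.0024]
eef_rot: [-3.141, 0.001, 0.388]
force: [0.2, 0.2, 0.8]
grip_width: 0.0372
grip_force: 0.0
```

Emit:
{"api": "jog_arm", "payload": {"motion": [[0,0,0,0,0,0,-1],[0,0,0,0,0,0,-1],[0,0,0,0,0,0,-1],[0,0,0,0,0,0,-1],[0,0,0,0,0,0,-1]]}}

```text
time_s: 6.85
ee_pos: [0.5252, 0.1282, 0.0029]
eef_rot: [3.142, -0.0, 0.388]
force: [-0.4, -1.2, -0.2]
grip_width: 0.001
grip_force: 0.0
```

```bash
python3 - <<'E'
from h import *
m=model('wrist');w=snap('wrist','v4.png')
o=ctrl.get_obs();print(o['ee_pos'],o['time_s'],o['grip_width'],o['grip_force'])
b=ctrl.camera('side');c=ctrl.camera('scene')
cv2.imwrite('pics/v4b.png',np.hstack([cv2.resize(w[60:320,180:400,::-1],(340,400)),cv2.resize(b[160:260,240:340,::-1],(400,400))]))
E
```

```text
[0.52517617 0.12816379 0.00287274] 6.9 0.000476627434142351 0.0
```

View pics/v4b.png

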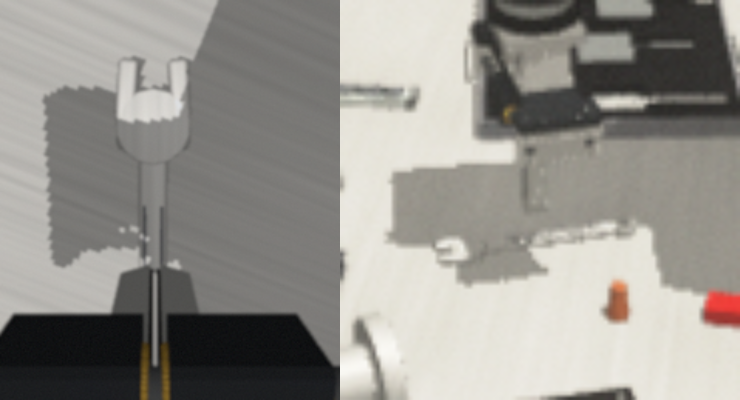

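The fingers have shut above the shank. In the side view the tips are at about pixel (289,212), a little short of the spanner. I'll check where the tips really are.

```bash
python3 - <<'E'
from h import *
s=model('side');w=model('wrist');o=ctrl.get_obs();p=o['ee_pos']
for z in(-.003,.003,.01,.015,.02,.025,.03): print(z,proj(s,[p[0],p[1],z])[0].round(1),proj(w,[p[0],p[1],z])[0].round(1))
print('tri',tri([s,w],[(288.7,212.5),(280,233)]))
print('spanner mid side',proj(s,[.525,.129,.004]))
im=cv2.cvtColor(ctrl.camera('side'),cv2.COLOR_RGB2GRAY);print(im[204:228,280:300:2])
im=cv2.cvtColor(ctrl.camera('wrist'),cv2.COLOR_RGB2GRAY);print(im[222:244,266:294:2])
E
```

```text
-0.003 [288.5 221.2] [280.4 228.3]
0.003 [288.5 219.8] [280.4 230.8]
0.01 [288.4 218.1] [280.4 234. ]
0.015 [288.4 216.9] [280.4 236.3]
0.02 [288.4 215.7] [280.4 238.8]
0.025 [288.4 214.5] [280.5 241.4]
0.03 [288.4 213.3] [280.5 244.2]
tri (array([0.52797007, 0.12977652, 0.03207261]), [np.float64(0.004272024220296357), np.float64(0.004272024220296501)])
spanner mid side [[288.46560051 219.68052312]]
[[151 153 150 110 144 142 150 149 154 151]
 [153 149 150 113 144 142 147 152 152 151]
 [151 152 152 110 144 142 149 147 151 149]
 [149 151 154 114 145 152 144 151 151 151]
 [154 152 149 121 144 147 151 149 148 151]
 [152 152 151 119 145 144 151 149 151 151]
 [153 150 152 125 143 142 153 151 149 148]
 [151 147 150 124 139 137 153 152 151 150]
 [150 150 152 127 128 131 147 152 149 148]
 [151 147 149 143 138 147 149 146 149 147]
 [148 148 148 148 151 149 148 148 151 147]
 [149 148 147 152 149 150 150 148 150 147]
 [152 148 147 151 150 150 150 143 148 156]
 [150 149 148 148 142 163 157 172 174 185]
 [149 144 136 141 134 181 181 217 212 185]
 [147 130 126 137 163 185 189 180 203 162]
 [148 140
[... 934 characters left out ...]
0 158 144 117 112 124 134 129  87  93 108 133 186]
 [180 168 136 112  92  91 119 128 121  86  85  93 121 174]
 [157 133 104  87  80  81  93 107  96  82  80  81  99 139]
 [119  96  83  79  79  75  62  81  64  77  80  79  83 101]
 [ 87  80  80  80  82  74  44  70  45  75  79  81  80  82]
 [ 79  79  81  82  80  74  48  81  42  77  80  80  79  78]
 [ 78  78  81  80  78  73  51  95  46  74  80  81  82  81]
 [ 82  80  80  79  81  70  51  99  47  72  80  80  79  80]
 [ 81  80  80  81  81  69  51 103  46  71  80  80  80  80]
 [ 82  80  81  80  81  67  52 101  44  72  82  79  80  79]
 [ 80  80  80  81  80  67  52 101  47  71  82  80  81  82]
 [ 80  81  78  80  82  68  51 101  45  73  80  79  80  79]]
```

By both the side and wrist cameras the real fingertips stand about 27 mm higher than `ee_pos` says. I'll reopen and creep down, watching the force.

Emit:
{"api": "jog_arm", "payload": {"motion": [[0,0,0,0,0,0,-0.1],[0,0,0,0,0,0,-0.1],[0,0,0,0,0,0,-0.1],[0,0,0,0,0,0,-0.1],[0,0,0,0,0,0,-0.1]]}}

```text
time_s: 7.6
ee_pos: [0.5251, 0.1282, 0.0027]
eef_rot: [-3.142, -0.0, 0.388]
force: [0.5, 0.6, -0.2]
grip_width: 0.0372
grip_force: 0.0
```

Emit:
{"api": "jog_arm", "payload": {"motion": [[0,0,0.005,0,0,0,-0.1],[0,0,0.005,0,0,0,-0.1],[0,0,0.004,0,0,0,-0.1],[0,0,0,0,0,0,-0.1]]}}

```text
time_s: 8.0
ee_pos: [0.5246, 0.1281, -0.0121]
eef_rot: [-3.141, 0.001, 0.388]
force: [-0.5, 0.2, -0.4]
grip_width: 0.0426
grip_force: 0.0
```

```bash
python3 - <<'E'
from h import *
o=ctrl.get_obs();print(o['ee_pos'],o['force'],o['grip_width'],o['time_s'])
s=model('side');c=cv2.cvtColor(ctrl.camera('side'),cv2.COLOR_RGB2GRAY)
a=o['eef_rot'][2];n=np.array([np.sin(a),-np.cos(a)])*(o['grip_width']/2+.004)
for sg in(1,-1): print(proj(s,[[*(o['ee_pos'][:2]+sg*n),z] for z in(0,.01,.02,.03)]).round(1).tolist())
print(c[200:232,276:304:2])
E
```

```text
[ 0.5246433   0.12808142 -0.01211162] [-0.46371323  0.20699102 -0.41985599] 0.042561384652384716 8.0
[[286.8, 216.5], [286.8, 214.1], [286.8, 211.7], [286.8, 209.3]]
[[290.4, 224.6], [290.4, 222.2], [290.4, 219.7], [290.4, 217.3]]
[[216 218 215 213 140 145 134 143 143 143 145 145 141 107]
 [154 156 152 153 137 112 105 144 143 146 144 144 143 139]
 [154 156 152 151 141 118 125 141 144 143 143 147 144 139]
 [152 153 153 149 149 145 141 151 145 143 144 160 144 151]
 [155 155 153 152 150 142 142 153 145 148 148 147 151 151]
 [156 155 153 150 132 105 136 131 142 149 151 151 149 155]
 [157 152 150 153 116  48 129 144 141 148 152 151 150 147]
 [156 152 150 153 115  54 128 144 142 148 152 152 148 151]
 [156 153 153 153 117  49 125 146 151 153 151 154 153 156]
 [157 151 149 153 110  51 129 144 159 152 151 150 148 154]
 [153 156 151 149 110  51 124 144 148 149 149 149 150 146]
 [150 153 149 149 115  56 128 144 143 152 154 153 149 143]
 [154 150 152 151 128  77 135 141 142 150 151 148 148 151]
 [153 151 149 150 152 128 143 144 144 148 150 148 149 149]
 [150 150 151 154 145 148 140 143 145 151 1
[... 319 characters left out ...]
7 149 137 130 134 131 133 153 187 179 172 178 227]
 [130 146 152 147 135 131 138 142 166 225 227 227 227 227]
 [128 132 134 138 135 135 145 146 226 227 228 226 228 228]
 [126 135 149 146 145 150 144 145 224 229 229 225 228 228]
 [141 147 145 148 146 145 143 177 220 228 227 224 228 229]
 [143 150 145 148 147 148 143 203 227 227 227 226 229 228]
 [146 146 149 146 147 147 148 151 225 227 227 225 229 228]
 [150 148 145 143 147 147 147 147 200 227 228 225 229 227]
 [146 147 150 146 144 146 147 144 179 221 226 227 229 228]
 [144 143 146 145 148 172 180 184 224 228 229 228 229 228]
 [149 173 181 178 181 223 227 228 228 228 226 227 229 229]
 [181 225 224 227 227 228 228 229 231 229 227 227 230 228]]
```

Emit:
{"api": "jog_arm", "payload": {"motion": [[0,0,0.004,0,0,0,-0.1],[0,0,0.003,0,0,0,-0.1],[0,0,0,0,0,0,-0.1]]}}

```text
time_s: 8.35
ee_pos: [0.5248, 0.1281, -0.0188]
eef_rot: [-3.141, 0.001, 0.388]
force: [0.7, -0.4, 0.2]
grip_width: 0.0426
grip_force: 0.0
```

Emit:
{"api": "jog_arm", "payload": {"motion": [[0,0,0.002,0,0,0,-0.1],[0,0,0,0,0,0,-0.1]]}}

```text
time_s: 8.55
ee_pos: [0.525, 0.1281, -0.0205]
eef_rot: [-3.142, 0.0, 0.388]
force: [-1.1, 0.9, -0.1]
grip_width: 0.0421
grip_force: 0.0
```

Emit:
{"api": "jog_arm", "payload": {"motion": [[0,0,0.002,0,0,0,-0.1],[0,0,0,0,0,0,-0.1]]}}

```text
time_s: 8.75
ee_pos: [0.525, 0.1282, -0.0225]
eef_rot: [-3.142, 0.0, 0.388]
force: [0.0, 0.6, -0.5]
grip_width: 0.0423
grip_force: 0.0
```

Still no contact, so I'll try closing here.

Emit:
{"api": "jog_arm", "payload": {"motion": [[0,0,0.001,0,0,0,-1],[0,0,0,0,0,0,-1],[0,0,0,0,0,0,-1],[0,0,0,0,0,0,-1],[0,0,0,0,0,0,-1]], "squeeze": 30}}

```text
time_s: 9.25
ee_pos: [0.5251, 0.1282, -0.0232]
eef_rot: [-3.142, -0.0, 0.388]
force: [-0.6, -0.6, 0.7]
grip_width: 0.0059
grip_force: 0.0
```

Emit:
{"api": "jog_arm", "payload": {"motion": [[0,0,0,0,0,0,-1],[0,0,0,0,0,0,-1]]}}

```text
time_s: 9.45
ee_pos: [0.5251, 0.1282, -0.0233]
eef_rot: [-3.142, 0.0, 0.388]
force: [-0.2, 0.1, -0.2]
grip_width: 0.0006
grip_force: 0.0
```

Emit:
{"api": "jog_arm", "payload": {"motion": [[0,0,0.002,0,0,0,-1],[0,0,0,0,0,0,-1]]}}

```text
time_s: 9.65
ee_pos: [0.5254, 0.1282, -0.0241]
eef_rot: [3.141, -0.001, 0.388]
force: [-5.9, -1.1, 16.6]
grip_width: 0.0001
grip_force: 8.3
```

Emit:
{"api": "jog_arm", "payload": {"motion": [[0,0,0.0015,0,0,0,-1],[0,0,0,0,0,0,-1]]}}

```text
time_s: 9.85
ee_pos: [0.5255, 0.1283, -0.0243]
eef_rot: [3.141, -0.001, 0.388]
force: [-14.0, -3.1, 35.4]
grip_width: 0.0002
grip_force: 17.6
```

Emit:
{"api": "jog_arm", "payload": {"motion": [[0,0,0.0015,0,0,0,-1],[0,0,0,0,0,0,-1]]}}

```text
time_s: 10.05
ee_pos: [0.5257, 0.1283, -0.0244]
eef_rot: [3.141, -0.001, 0.388]
force: [-22.1, -6.0, 54.1]
grip_width: 0.0006
grip_force: 27.1
```

Contact with the shank top (8 mm) comes at `ee_pos` z = -0.0238, so the tips stand 32 mm higher than reported. I'll use that offset from here: lift, open, and go down to `ee_pos` z = -0.030.

Emit:
{"api": "jog_arm", "payload": {"motion": [[0,0,-0.01,0,0,0,-0.1],[0,0,-0.005,0,0,0,-0.1],[0,0,0,0,0,0,-0.1],[0,0,0,0,0,0,-0.1],[0,0,0,0,0,0,-0.1]]}}

```text
time_s: 10.55
ee_pos: [0.5248, 0.1281, -0.0139]
eef_rot: [-3.141, 0.001, 0.388]
force: [-0.4, -0.8, 0.0]
grip_width: 0.0371
grip_force: 0.0
```

Emit:
{"api": "jog_arm", "payload": {"motion": [[0,0,0.004,0,0,0,-0.1],[0,0,0.004,0,0,0,-0.1],[0,0,0.003,0,0,0,-0.1],[0,0,0,0,0,0,-0.1]]}}

```text
time_s: 10.95
ee_pos: [0.5247, 0.1281, -0.025]
eef_rot: [-3.141, 0.001, 0.388]
force: [0.2, 0.1, 0.2]
grip_width: 0.0424
grip_force: 0.0
```

Emit:
{"api": "jog_arm", "payload": {"motion": [[0,0,0.0025,0,0,0,-0.1],[0,0,0.0025,0,0,0,-0.1],[0,0,0,0,0,0,-0.1]]}}

```text
time_s: 11.25
ee_pos: [0.5249, 0.1281, -0.0296]
eef_rot: [-3.141, 0.0, 0.388]
force: [-0.8, -0.3, -0.3]
grip_width: 0.042
grip_force: 0.0
```

Emit:
{"api": "jog_arm", "payload": {"motion": [[0,0,0,0,0,0,-1],[0,0,0,0,0,0,-1],[0,0,0,0,0,0,-1],[0,0,0,0,0,0,-1],[0,0,0,0,0,0,-1]], "squeeze": 30}}

```text
time_s: 11.75
ee_pos: [0.5251, 0.1282, -0.0292]
eef_rot: [3.142, -0.0, 0.388]
force: [0.1, -0.6, 0.0]
grip_width: 0.0115
grip_force: 30.0
```

Emit:
{"api": "jog_arm", "payload": {"motion": [[0,0,0,0,0,0,-1],[0,0,0,0,0,0,-1]]}}

```text
time_s: 11.95
ee_pos: [0.5252, 0.1282, -0.0292]
eef_rot: [3.142, -0.0, 0.388]
force: [-0.6, 0.3, 2.0]
grip_width: 0.0114
grip_force: 30.0
```

Gripped: width 11.5 mm at 30 N. Lift and carry.

Emit:
{"api": "jog_arm", "payload": {"motion": [[0,0,-0.01,0,0,0,-1],[0,0,-0.03,0,0,0,-1],[0,0,-0.035,0,0,0,-1],[0,0,-0.035,0,0,0,-1],[0,0,0,0,0,0,-1]]}}

```text
time_s: 12.45
ee_pos: [0.5274, 0.1286, 0.0859]
eef_rot: [3.14, -0.008, 0.388]
force: [0.5, -1.0, -1.0]
grip_width: 0.0114
grip_force: 30.0
```

Emit:
{"api": "jog_arm", "payload": {"motion": [[-0.0147,0.0291,0,0,0,0,-1],[-0.0147,0.0291,0,0,0,0,-1],[-0.0147,0.0291,0,0,0,0,-1],[-0.0147,0.0291,0,0,0,0,-1],[-0.0147,0.0291,0,0,0,0,-1]]}}

```text
time_s: 12.95
ee_pos: [0.5115, -0.0356, 0.0804]
eef_rot: [-3.141, 0.001, 0.388]
force: [0.3, 0.5, -1.7]
grip_width: 0.0111
grip_force: 30.0
```

Emit:
{"api": "jog_arm", "payload": {"motion": [[-0.0147,0.0291,0,0,0,0,-1],[-0.0147,0.0291,0,0,0,0,-1],[-0.0147,0.0291,0,0,0,0,-1],[-0.0147,0.0291,0,0,0,0,-1],[-0.0147,0.0291,0,0,0,0,-1]]}}

```text
time_s: 13.45
ee_pos: [0.4985, -0.198, 0.0804]
eef_rot: [-3.141, 0.0, 0.388]
force: [1.1, -0.2, -0.8]
grip_width: 0.0115
grip_force: 30.0
```

Emit:
{"api": "jog_arm", "payload": {"motion": [[0,0,0,0,0,0.115,-1],[0,0,0,0,0,0.114,-1],[0,0,0,0,0,0,-1],[0,0,0,0,0,0,-1]]}}

```text
time_s: 13.85
ee_pos: [0.4989, -0.1966, 0.0805]
eef_rot: [-3.141, 0.0, 0.162]
force: [0.1, -0.7, -0.9]
grip_width: 0.0113
grip_force: 30.0
```

```bash
cat > ov.py <<'E'
from fit import *
def overlay(m,w,p,parts,col,zt=.026):
    c,s=np.cos(p[2]),np.sin(p[2])
    for r,z in parts:
        X=r@np.array([[c,s],[-s,c]])+p[:2]
        cv2.polylines(w,[np.round(proj(m,np.c_[X,np.full(4,zt)])*16).astype(int)],True,col,1,cv2.LINE_AA,4)
sp=[(rect(-.029,.029,.041),.013),(rect(-.0895,.0895,.008),.018),(rect(.0465,.0895,.0165),.018),(rect(-.0895,-.0585,.0115),.018)]
sc=[(rect(-.018,.040,.041),.011),(rect(-.0555,.06,.014),.011),(rect(.05,.135,.017),.016),(rect(.115,.125,.017),.0)]
E
python3 - <<'E'
from ov import *
m=model('wrist');w=ctrl.camera('wrist')[:,:,::-1].copy();cv2.imwrite('pics/x1.png',w);np.savez('pics/x1.npz',*m)
o=ctrl.get_obs();print(o['ee_pos'],o['eef_rot'],o['time_s'],o['grip_width'])
overlay(m,w,[.4991,-.1969,.159],sp,(0,255,255));overlay(m,w,[.4805,-.293,.163],sc,(0,0,255))
cv2.imwrite('pics/x1b.png',cv2.resize(w[40:320,150:520],(793,600),interpolation=cv2.INTER_CUBIC))
E
```

```text
[ 0.49896233 -0.19660321  0.08057588] [-3.14139012e+00  2.87950618e-04  1.62201016e-01] 13.9 0.011018983959949748
```

View pics/x1b.png

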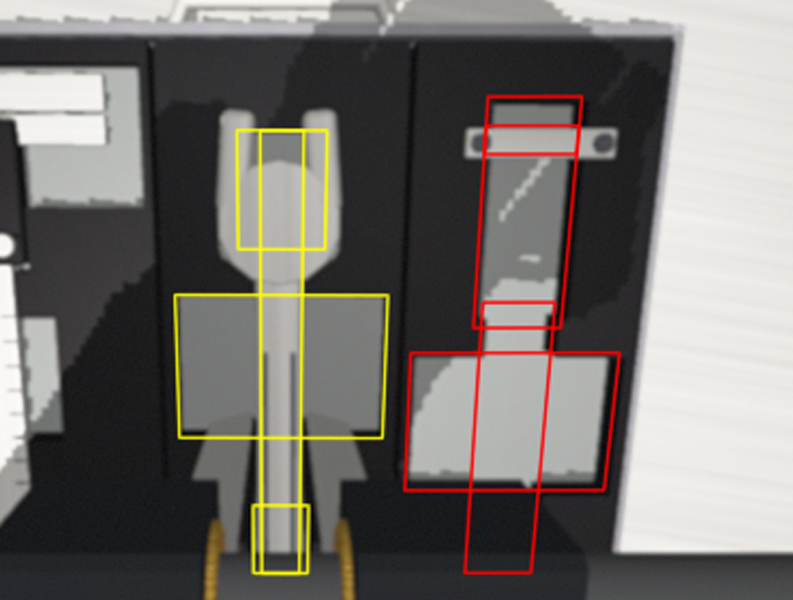

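The overlay matches the pockets: the yellow well outline at x 178–386, and the red one along the scraper channel. The held spanner's jaw end is at crop (280,110). I'll check the lengthwise offset in the hand.

```bash
python3 - <<'E'
from fit import *
f=np.load('pics/x1.npz');m=[f[k] for k in f.files]
w=cv2.cvtColor(cv2.imread('pics/x1.png'),cv2.COLOR_BGR2GRAY)
print(w[84:100,254:260].mean(1).round(),w[84:100,298:304].mean(1).round())
p=np.array([.49896,-.19660]);u=np.array([np.cos(.162),np.sin(.162)]);v=np.array([-u[1],u[0]])
for y in (90.,91.,92.):
  for x in(256.,280.7,301.):
    d=atz(m,(x,y),.1185)[:2]-p;print(y,x,(d@u).round(4),(d@v).round(4))
# lateral at jaw
r=w[105].astype(int);print(r[244:318])
E
```

```text
[ 52.  52.  50.  50.  48.  45.  61.  99. 132. 151. 163. 168. 170. 168.
 167. 166.] [ 38.  38.  38.  38.  36.  39.  65. 109. 144. 164. 174. 179. 181. 180.
 180. 180.]
90.0 256.0 0.0865 0.0126
90.0 280.7 0.0865 -0.0
90.0 301.0 0.0865 -0.0104
91.0 256.0 0.0861 0.0126
91.0 280.7 0.0861 -0.0
91.0 301.0 0.0861 -0.0104
92.0 256.0 0.0856 0.0126
92.0 280.7 0.0856 -0.0
92.0 301.0 0.0856 -0.0104
[ 35  35  36  34  33  32  35  56  94 131 151 163 169 173 175 177 179 182
 185 188 184 171 153 132 120 119 124 124 125 124 125 127 126 125 126 126
 127 126 126 126 126 128 126 127 127 127 121 115 121 142 157 170 175 176
 177 178 178 180 183 183 176 163 141 102  60  38  37  38  39  39  39  39
  40  39]
```

Emit:
{"api": "jog_arm", "payload": {"motion": [[0.001,0.0005,0.025,0,0,0.003,-1],[0,0,0.03,0,0,0,-1],[0,0,0.023,0,0,0,-1],[0,0,0,0,0,0,-1],[0,0,0,0,0,0,-1]]}}

```text
time_s: 14.4
ee_pos: [0.5004, -0.1971, 0.0033]
eef_rot: [-3.142, 0.0, 0.157]
force: [0.9, 0.1, -0.7]
grip_width: 0.0118
grip_force: 30.0
```

Emit:
{"api": "jog_arm", "payload": {"motion": [[0,0,0.003,0,0,0,-1],[0,0,0.003,0,0,0,-1],[0,0,0,0,0,0,-1]]}}

```text
time_s: 14.7
ee_pos: [0.5002, -0.1972, -0.003]
eef_rot: [3.141, -0.0, 0.156]
force: [-0.6, 0.5, -0.7]
grip_width: 0.0114
grip_force: 30.0
```

Emit:
{"api": "jog_arm", "payload": {"motion": [[0,0,0.003,0,0,0,-1],[0,0,0.002,0,0,0,-1],[0,0,0,0,0,0,-1]]}}

```text
time_s: 15.0
ee_pos: [0.5, -0.1971, -0.0085]
eef_rot: [-3.141, 0.0, 0.156]
force: [0.0, 1.1, -0.9]
grip_width: 0.0111
grip_force: 30.0
```

It has entered the pocket with no force. Down the last 2.5 mm and release.

Emit:
{"api": "jog_arm", "payload": {"motion": [[0,0,0.0025,0,0,0,-1],[0,0,0,0,0,0,-0.4],[0,0,0,0,0,0,-0.4],[0,0,0,0,0,0,-0.4],[0,0,0,0,0,0,-0.4]]}}

```text
time_s: 15.5
ee_pos: [0.5002, -0.1972, -0.0107]
eef_rot: [3.141, -0.0, 0.156]
force: [-0.3, 0.1, 0.5]
grip_width: 0.0284
grip_force: 0.0
```

Emit:
{"api": "jog_arm", "payload": {"motion": [[0,0,-0.01,0,0,0,-0.4],[0,0,-0.03,0,0,0,-0.4],[0,0,-0.04,0,0,0,0],[0,0,-0.04,0,0,0,0],[0,0,0,0,0,0,0]]}}

```text
time_s: 16.0
ee_pos: [0.5025, -0.1982, 0.1153]
eef_rot: [3.136, -0.008, 0.156]
force: [0.5, -0.1, -0.1]
grip_width: 0.0461
grip_force: 0.0
```

```bash
python3 - <<'E'
from ov import *
m=model('wrist');w=ctrl.camera('wrist')[:,:,::-1].copy();cv2.imwrite('pics/y1.png',w);np.savez('pics/y1.npz',*m)
o=ctrl.get_obs();print(o['ee_pos'],o['eef_rot'],o['time_s'],o['grip_width'])
overlay(m,w,[.4991,-.1969,.159],sp,(0,255,255));overlay(m,w,[.4805,-.293,.159],sc,(0,0,255))
cv2.imwrite('pics/y1b.png',cv2.resize(w[40:320,150:520],(793,600),interpolation=cv2.INTER_CUBIC))
E
```

```text
[ 0.50132448 -0.19768717  0.11225985] [ 3.13861886 -0.00439799  0.15583969] 16.05 0.04702257689564207
```

View pics/y1b.png

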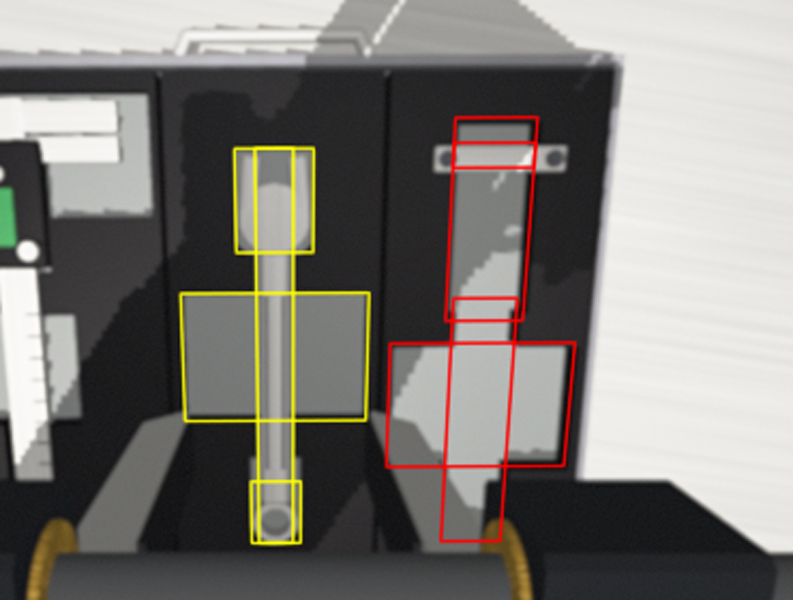

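The spanner lies in its pocket: jaw at crop (275,190), ring at (275,520), inside the outlines. I'll refine the scraper pocket with this view while going back for the scraper.

```bash
python3 - <<'E'
from ov import *
scf=lambda e:[(rect(-.018,.040,.041),.011),(rect(.035,e[0],.014),.011),(rect(e[0],.1125,.017),.016)]
for ns in(['y1'],['x1'],['y1','x1','t2']):
    D=[load(n) for n in ns]
    print(ns,[np.round(q,4) for q in fit(D,scf,[.4805,-.293,.158,0,.0605],rect(-.012,.111,.043))])
o=ctrl.get_obs();print(o['ee_pos'])
E
```

```text
['y1'] [array([ 0.4799, -0.2939,  0.1612,  0.0026,  0.0596]), np.float64(115.6806)]
['x1'] [array([ 0.4802, -0.2943,  0.1696,  0.0039,  0.06  ]), np.float64(167.6505)]
['y1', 'x1', 't2'] [array([ 0.48  , -0.2946,  0.1722,  0.0028,  0.0571]), np.float64(296.8269)]
[ 0.50132448 -0.19768717  0.11225985]
```

Emit:
{"api": "jog_arm", "payload": {"motion": [[0.004,-0.0394,-0.005,0,0,0,0.2],[0.004,-0.0394,-0.005,0,0,0,0.2],[0.004,-0.0394,0,0,0,0,0.2],[0.004,-0.0394,0,0,0,0,0.2],[0.004,-0.0394,0,0,0,0,0.2]]}}

```text
time_s: 16.55
ee_pos: [0.4884, 0.0021, 0.1184]
eef_rot: [-3.141, 0.001, 0.156]
force: [0.3, -0.1, -0.1]
grip_width: 0.0562
grip_force: 0.0
```

Emit:
{"api": "jog_arm", "payload": {"motion": [[0.004,-0.0394,0,0,0,0,0.2],[0.004,-0.0394,0,0,0,0,0.2],[0.004,-0.0394,0,0,0,0,0.2],[0.004,-0.0394,0,0,0,0,0.2],[0.004,-0.0394,0,0,0,0,0.2]]}}

```text
time_s: 17.05
ee_pos: [0.4776, 0.1997, 0.1183]
eef_rot: [3.141, 0.002, 0.156]
force: [-0.1, 0.5, -0.2]
grip_width: 0.0564
grip_force: 0.0
```

Emit:
{"api": "jog_arm", "payload": {"motion": [[0.004,-0.0394,0,0,0,0,0.2],[0.004,-0.0394,0,0,0,0,0.2],[0,0,0,0,0,-0.1,0.2],[0,0,0,0,0,-0.091,0.2],[0,0,0,0,0,0,0.2]]}}

```text
time_s: 17.55
ee_pos: [0.4736, 0.2774, 0.1182]
eef_rot: [3.141, 0.002, 0.349]
force: [0.6, 0.1, -0.5]
grip_width: 0.0562
grip_force: 0.0
```

```bash
python3 - <<'E'
from h import *
m=model('wrist');w=ctrl.camera('wrist');cv2.imwrite('pics/s1.png',w[:,:,::-1]);np.savez('pics/s1.npz',*m)
o=ctrl.get_obs();print(o['ee_pos'],o['eef_rot'],o['time_s'],o['grip_width'])
print('pred',proj(m,[[.4223,.339,.018],[.519,.374,.018],[.4707,.3565,.018]]).round(1).tolist())
g=cv2.cvtColor(w,cv2.COLOR_RGB2GRAY);b=(g<60).astype(np.uint8)
n,l,s,c=cv2.connectedComponentsWithStats(b)
for i in range(1,n):
    if s[i,4]>150: print(s[i],c[i].round(1))
E
```

```text
[0.47371424 0.27720551 0.11838249] [3.14140196e+00 1.51472179e-03 3.45036425e-01] 17.6 0.05650449717743784
pred [[204.8, 226.9], [199.1, 120.6], [202.1, 175.7]]
[400   0  64  21 252] [431.9   9.6]
[ 186  120   30  107 2636] [200.6 171.6]
[    0   234   560   186 65392] [281.  348.4]
```

Emit:
{"api": "jog_arm", "payload": {"motion": [[0.012,-0.0378,0,0,0,0,0.2],[0.012,-0.0378,0,0,0,0,0.2],[0,0,0.03,0,0,0,0.2],[0,0,0.03,0,0,0,0.2],[0,0,0.03,0,0,0,0.2]]}}

```text
time_s: 18.1
ee_pos: [0.4708, 0.3564, 0.0277]
eef_rot: [3.141, 0.0, 0.344]
force: [0.2, 0.5, 0.4]
grip_width: 0.0564
grip_force: 0.0
```

Emit:
{"api": "jog_arm", "payload": {"motion": [[0,0,0.01,0,0,0,0.2],[0,0,0,0,0,0,0.2],[0,0,0,0,0,0,0.2]]}}

```text
time_s: 18.4
ee_pos: [0.4717, 0.3568, 0.0205]
eef_rot: [-3.141, -0.001, 0.346]
force: [-0.0, -0.8, -0.0]
grip_width: 0.0567
grip_force: 0.0
```

```bash
python3 - <<'E'
from h import *
m=model('wrist');w=ctrl.camera('wrist');cv2.imwrite('pics/s2.png',w[:,:,::-1])
o=ctrl.get_obs();print(o['ee_pos'],o['eef_rot'],o['time_s'],o['grip_width'])
print('pred',proj(m,[[.4223,.339,.018],[.519,.374,.018],[.4707,.3565,.018]]).round(1).tolist())
g=cv2.cvtColor(w,cv2.COLOR_RGB2GRAY)
for y in(60,110,130,150,170,190,210): print(y,g[y,240:320:4])
print(g[60:130:2,280])
E
```

```text
[0.47187394 0.35698707 0.02085577] [-3.14100989e+00 -2.17412907e-03  3.45838037e-01] 18.45 0.05634181823847709
pred [[280.5, 299.0], [280.2, 156.2], [280.4, 231.2]]
60 [188 187 188 192 195 199 203 203 200 203 201 201 203 204 199 171 154 199
 193 189]
110 [130 151 125 151 206 205 211 211 208 213 211 208 208 210 147 127 121 121
 124 124]
130 [125 126 125 127 131 130 134 134 134 137 137 135 135 135 136 127 124 124
 124 122]
150 [121 121 124 125 124 126 133 137 139 140 139 140 132 124 127 127 124 123
 121 121]
170 [126 127 123 122 125  15  19  23  22  24  21  26  26  21 126 124 124 124
 124 126]
190 [124 125 126 127 126  20  23  20  22  20  24  23  24  23 126 125 121 121
 122 126]
210 [150 184 128 123 126  18  21  17  22  18  20  25  22  23 124 191 195 192
 193 192]
[201 202 202 202 203 204 204 204 205 204 205 205 207 208 208 208 209 208
 209 208 208 211 210 211 209 211 211 213 213 213 168 136 138 136 138]
```

Emit:
{"api": "jog_arm", "payload": {"motion": [[0,-0.0027,0.015,0,0,0,0.2],[0,0,0.015,0,0,0,0.2],[0,0,0.012,0,0,0,0.2],[0,0,0.006,0,0,0,0.2],[0,0,0,0,0,0,0.2]]}}

```text
time_s: 18.95
ee_pos: [0.4696, 0.3588, -0.0301]
eef_rot: [3.141, 0.002, 0.347]
force: [0.3, 1.1, 0.8]
grip_width: 0.0563
grip_force: 0.0
```

Emit:
{"api": "jog_arm", "payload": {"motion": [[0,0,0,0,0,0,-1],[0,0,0,0,0,0,-1],[0,0,0,0,0,0,-1],[0,0,0,0,0,0,-1],[0,0,0,0,0,0,-1]], "squeeze": 55}}

```text
time_s: 19.45
ee_pos: [0.4703, 0.3592, -0.0285]
eef_rot: [-3.142, -0.0, 0.347]
force: [-0.3, 0.2, 1.7]
grip_width: 0.0233
grip_force: 55.0
```

Emit:
{"api": "jog_arm", "payload": {"motion": [[0,0,0,0,0,0,-1],[0,0,0,0,0,0,-1]]}}

```text
time_s: 19.65
ee_pos: [0.4703, 0.3592, -0.0285]
eef_rot: [-3.141, -0.0, 0.347]
force: [-1.0, -2.1, 3.7]
grip_width: 0.0234
grip_force: 55.0
```

Gripped: 23.4 mm at 55 N. Lift and carry to the tray.

Emit:
{"api": "jog_arm", "payload": {"motion": [[0,0,-0.01,0,0,0,-1],[0,0,-0.03,0,0,0,-1],[0,0,-0.04,0,0,0,-1],[0,0,-0.04,0,0,0,-1],[0,0,0,0,0,0,-1]]}}

```text
time_s: 20.15
ee_pos: [0.4722, 0.3606, 0.0974]
eef_rot: [-3.139, -0.009, 0.347]
force: [0.1, 0.4, -1.9]
grip_width: 0.0233
grip_force: 55.0
```

Emit:
{"api": "jog_arm", "payload": {"motion": [[-0.0158,0.0408,0,0,0,0,-1],[-0.0158,0.0408,0,0,0,0,-1],[-0.0158,0.0408,0,0,0,0,-1],[-0.0158,0.0408,0,0,0,0,-1],[-0.0158,0.0408,0,0,0,0,-1]]}}

```text
time_s: 20.65
ee_pos: [0.4645, 0.1388, 0.0909]
eef_rot: [-3.142, 0.001, 0.347]
force: [0.9, -0.8, -1.5]
grip_width: 0.0237
grip_force: 55.0
```

Emit:
{"api": "jog_arm", "payload": {"motion": [[-0.0158,0.0408,0,0,0,0,-1],[-0.0158,0.0408,0,0,0,0,-1],[-0.0158,0.0408,0,0,0,0,-1],[-0.0158,0.0408,0,0,0,0,-1],[-0.0158,0.0408,0,0,0,0,-1]]}}

```text
time_s: 21.15
ee_pos: [0.4596, -0.0799, 0.0911]
eef_rot: [-3.141, 0.0, 0.347]
force: [0.7, 0.0, -2.0]
grip_width: 0.0234
grip_force: 55.0
```

Emit:
{"api": "jog_arm", "payload": {"motion": [[-0.0158,0.0408,0,0,0,0,-1],[-0.0158,0.0408,0,0,0,0,-1],[-0.0158,0.0408,0,0,0,0,-1],[-0.0158,0.0408,0,0,0,0,-1],[-0.0158,0.0408,0,0,0,0,-1]]}}

```text
time_s: 21.65
ee_pos: [0.4546, -0.2986, 0.0909]
eef_rot: [-3.141, 0.0, 0.347]
force: [0.5, -0.0, -1.3]
grip_width: 0.0235
grip_force: 55.0
```

Emit:
{"api": "jog_arm", "payload": {"motion": [[0,0,0,0,0,0.095,-1],[0,0,0,0,0,0.094,-1],[0,0,0,0,0,0,-1],[0,0,0,0,0,0,-1]]}}

```text
time_s: 22.05
ee_pos: [0.4551, -0.2967, 0.091]
eef_rot: [-3.141, 0.0, 0.161]
force: [0.5, 0.6, -1.6]
grip_width: 0.0235
grip_force: 55.0
```

```bash
python3 - <<'E'
from h import *
m=model('wrist');w=ctrl.camera('wrist');cv2.imwrite('pics/p1.png',w[:,:,::-1]);np.savez('pics/p1.npz',*m)
o=ctrl.get_obs();p=o['ee_pos'];print(p,o['eef_rot'],o['time_s'],o['grip_width'])
a=o['eef_rot'][2];u=np.array([np.cos(a),np.sin(a)])
def P(d,h): return [*(p[:2]+u*d),p[2]+.0285+h]
print('pred front/ferrule/tip',proj(m,[P(.0525,.018),P(.0605,.016),P(.1325,.011),P(.1325,.007)]).round(1).tolist())
g=cv2.cvtColor(w,cv2.COLOR_RGB2GRAY)
for y in range(0,240,12): print(y,g[y,244:320:4])
print(g[0:60,280]);print(g[100:200:2,280])
E
```

```text
[ 0.45522651 -0.29668221  0.09110937] [-3.14138276e+00  1.92747954e-04  1.60761980e-01] 22.1 0.02318472226855842
pred front/ferrule/tip [[280.7, 158.7], [280.7, 142.5], [280.7, -13.3], [280.6, -9.7]]
0 [ 43 121 235 233 238 239 242 237 238 240 239 239 239 239 239 240 236 152
  43]
12 [ 43 108 237 235 240 242 243 239 240 241 240 240 240 240 218 175 168 130
  32]
24 [ 44 192 238 236 241 242 244 240 242 243 242 240 174 175 176 178 171 133
 111]
36 [ 47  81 240 237 242 244 245 241 243 196 179 176 178 178 179 179 175 109
  34]
48 [ 47  66 242 239 242 245 243 189 179 182 177 179 179 179 181 180 176  94
  38]
60 [ 48  57 243 241 221 199 182 178 179 184 179 181 183 180 182 183 180  84
  38]
72 [ 50  53 217 173 177 181 185 178 181 184 183 181 183 181 184 184 182  67
  38]
84 [ 49  51 173 175 177 181 185 180 182 184 183 182 184 182 183 183 185  58
  38]
96 [ 36  33 174 174 178 181 183 182 183 186 185 182 186 182 184 183 187  45
  39]
108 [ 34  32 173 176 178 182 185 180 182 186 184 182 185 183 185 185 189  39
  38]
120 [ 35  33 172 176 176 181 184 180 182 186 184 182 186 183 185 184 184  40
  4
[... 438 characters left out ...]
  25  32  29  31  34  34  33  35  36  37  25 121 126 126
 126]
204 [30 32 32 26 23 31 28 31 31 33 32 33 34 36 25 34 35 33 33]
216 [29 29 29 29 21 31 31 29 33 33 33 31 35 34 25 32 35 35 38]
228 [28 30 27 29 27 29 29 27 30 32 31 33 32 34 25 30 32 33 37]
[240 240 241 240 241 241 240 241 241 241 241 242 241 242 241 242 242 241
 242 242 243 242 242 242 243 242 243 244 244 243 243 243 244 245 240 222
 196 191 189 182 180 180 180 180 181 180 181 180 182 181 181 181 183 181
 183 181 182 182 183 184]
[187 185 186 187 186 186 186 184 185 185 186 185 185 185 186 185 185 185
 186 183 146 121 164 187 186 186 187 185 185 188 124  26  24  33  34  36
  36  35  33  35  34  34  34  35  34  33  34  34  34  33]
```

Emit:
{"api": "jog_arm", "payload": {"motion": [[0,0,0,0,-0.114,0.002,-1],[0,0,0,0,-0.113,0,-1],[0,0,0,0,0,0,-1],[0,0,0,0,0,0,-1]]}}

```text
time_s: 22.5
ee_pos: [0.4556, -0.2964, 0.0907]
eef_rot: [-3.141, 0.226, 0.159]
force: [0.5, 0.4, -1.8]
grip_width: 0.0234
grip_force: 55.0
```

```bash
cat > st.py <<'E'
from h import *
from scipy.spatial.transform import Rotation as Ro
o=ctrl.get_obs();p=np.array(o['ee_pos']);R=Ro.from_euler('xyz',o['eef_rot']).as_matrix()
a=.158;C=np.array([[np.cos(a),np.sin(a),0],[-np.sin(a),np.cos(a),0],[0,0,1]])
def L(v): return (C@(p+R@np.array(v)-[.480,-.2935,0])*1000).round(1)
print('ee',p.round(4),np.round(o['eef_rot'],4),'t',round(o['time_s'],2),'F',np.round(o['force'],1),'M',np.round(o['moment'],2),'grip',o['grip_width'].round(4))
print('tip',L([.1325,0,-.0375]),'tipbottom',L([.1325,0,-.0355]),'mid',L([0,0,-.0375]),'heelbot',L([-.0525,0,-.0285]))
E
python3 st.py; python3 -c "
from st import *
# tool-frame shift for tray-frame dx,dz
for v in([1,0,0],[0,1,0],[0,0,1]): print(v,(R.T@C.T@np.array(v)).round(3))"
```

```text
Traceback (most recent call last):
  File "st.py", line 6, in <module>
    print('ee',p.round(4),np.round(o['eef_rot'],4),'t',round(o['time_s'],2),'F',np.round(o['force'],1),'M',np.round(o['moment'],2),'grip',o['grip_width'].round(4))
                                                                                                                                          ^^^^^^^^^^^^^^^^^^^^^
AttributeError: 'float' object has no attribute 'round'
Traceback (most recent call last):
  File "st.py", line 6, in <module>
    print('ee',p.round(4),np.round(o['eef_rot'],4),'t',round(o['time_s'],2),'F',np.round(o['force'],1),'M',np.round(o['moment'],2),'grip',o['grip_width'].round(4))
                                                                                                                                          ^^^^^^^^^^^^^^^^^^^^^
AttributeError: 'float' object has no attribute 'round'
```

```bash
sed -i "s/o\['grip_width'\].round(4)/round(float(o['grip_width']),4)/" st.py; sed -i "2a import atexit" st.py
python3 -c "
from st import *
for v in([1,0,0],[0,1,0],[0,0,1]): print(v,(R.T@C.T@np.array(v)).round(3))"
```

```text
ee [ 0.4556 -0.2964  0.0907] [-3.1407  0.2258  0.1585] t 22.5 F [ 0.5  0.4 -1.8] M [-0.03 -0.1   0.04] grip 0.0234
tip [113.    1.   97.6] tipbottom [112.5   1.   95.6] mid [-16.2   0.9 127.2] heelbot [-69.4   0.9 130.2]
[1, 0, 0] [ 0.975  0.    -0.224]
[0, 1, 0] [ 0.    -1.     0.001]
[0, 0, 1] [-0.224 -0.001 -0.975]
```

Emit:
{"api": "jog_arm", "payload": {"motion": [[0.0058,0.001,0.02,0,0,0,-1],[0,0,0.025,0,0,0,-1],[0,0,0.015,0,0,0,-1],[0,0,0.01,0,0,0,-1],[0,0,0,0,0,0,-1]]}}

```text
time_s: 23.0
ee_pos: [0.4446, -0.2994, 0.0211]
eef_rot: [-3.141, 0.227, 0.156]
force: [-0.2, 0.6, -1.3]
grip_width: 0.0234
grip_force: 55.0
```

```bash
python3 st.py; python3 - <<'E'
from h import *
m=model('wrist');w=ctrl.camera('wrist');cv2.imwrite('pics/q1.png',w[:,:,::-1])
a=.158
def T(x,y,z): return [.480+x*np.cos(a)-y*np.sin(a),-.2935+x*np.sin(a)+y*np.cos(a),z]
print('keeper edges',proj(m,[T(.115,-.017,.029),T(.115,.017,.029),T(.125,0,.029)]).round(1).tolist())
print('chan sides@.09',proj(m,[T(.09,-.017,.026),T(.09,.017,.026),T(.09,-.015,.03),T(.09,.015,.03),T(.135,-.017,.026),T(.135,.017,.026)]).round(1).tolist())
print('tip',proj(m,[T(.1035,-.015,.03),T(.1035,.015,.03)]).round(1).tolist())
g=cv2.cvtColor(w,cv2.COLOR_RGB2GRAY)
for y in range(0,150,6): print(y,' '.join(f'{v:3d}' for v in g[y,232:330:4]))
E
```

```text
ee [ 0.4446 -0.2994  0.0211] [-3.1406  0.227   0.1557] t 23.0 F [-0.2  0.6 -1.3] M [ 0.03 -0.14  0.01] grip 0.0234
tip [101.6  -0.6  27.8] tipbottom [101.2  -0.6  25.9] mid [-27.5  -0.3  57.7] heelbot [-80.6  -0.2  60.7]
keeper edges [[316.5, -47.6], [242.1, -47.3], [279.2, -75.5]]
chan sides@.09 [[313.5, 16.2], [245.5, 16.4], [310.2, 15.5], [248.8, 15.7], [317.9, -102.6], [240.4, -102.2]]
tip [[311.3, -17.8], [247.5, -17.5]]
0  27  29  30  28  76 165 162 170 171 174 168 170 172 170 168 171 168 169 172 164 152  19  33  31  33
6  28  30  29  32  76 166 164 172 173 174 169 171 171 170 170 169 170 171 173 167 149  21  34  34  35
12  29  29  30  29  77 167 165 172 173 177 169 173 172 170 170 173 172 172 175 165 147  23  33  34  33
18  29  28  31  27  61 167 165 171 173 177 170 172 175 172 170 172 172 173 174 167 143  22  36  34  35
24  30  31  32  30  62 169 166 172 174 177 174 173 175 172 172 173 173 172 175 168 143  26  35  34  35
30  29  29  31  29  45 171 166 173 176 178 172 175 176 173 173 174 173 174 176 170 135  30  36  37  35
36  30  29  32  26  49 171 167 173 176 177 173 174 176
[... 1210 characters left out ...]
 170 173 177 178 175 177 181 179 177 180 176 176 176 180  36  35  35  35  34
114  28  28  29  32  28 169 171 173 177 180 176 176 180 178 177 180 176 177 176 180  35  32  35  35  36
120  59  59  60  63  61 168 172 172 176 179 175 177 180 178 176 180 177 178 176 177  71  74  74  73  76
126 116 118 117 117 117 169 171 173 177 180 177 176 179 179 177 180 176 177 177 178 121 122 122 123 121
132 118 117 117 117 117 170 170 173 178 179 177 178 180 177 177 180 176 178 178 178 120 121 121 122 123
138 118 118 118 117 116 162 170 170 175 178 175 177 177 178 174 177 175 175 179 174 121 122 121 123 121
144 116 117 117 117 118 117 118 117 138 161 159 160 160 161 162 161 145 120 120 120 122 120 121 120 121
```

Emit:
{"api": "jog_arm", "payload": {"motion": [[0.0009,0,0.0039,0,0,0,-1],[0.0007,0,0.003,0,0,0,-1],[0,0,0,0,0,0,-1]]}}

```text
time_s: 23.35
ee_pos: [0.4455, -0.2995, 0.0145]
eef_rot: [3.142, 0.227, 0.156]
force: [-0.1, 0.1, -2.1]
grip_width: 0.0237
grip_force: 55.0
```

Emit:
{"api": "jog_arm", "payload": {"motion": [[0.0003,0,0.0015,0,0,0,-1],[0,0,0,0,0,0,-1]]}}

```text
time_s: 23.55
ee_pos: [0.4455, -0.2995, 0.0131]
eef_rot: [3.141, 0.227, 0.156]
force: [-0.1, -0.1, -0.9]
grip_width: 0.0233
grip_force: 55.0
```

Emit:
{"api": "jog_arm", "payload": {"motion": [[0.0003,0,0.0012,0,0,0,-1],[0,0,0,0,0,0,-1]]}}

```text
time_s: 23.75
ee_pos: [0.4454, -0.2995, 0.0118]
eef_rot: [3.142, 0.227, 0.156]
force: [-0.6, 0.2, -1.9]
grip_width: 0.0235
grip_force: 55.0
```

```bash
python3 st.py
```

```text
ee [ 0.4454 -0.2995  0.0118] [3.1416 0.2271 0.1558] t 23.75 F [-0.6  0.2 -1.9] M [ 0.02 -0.14 -0.02] grip 0.0235
tip [102.4  -0.8  18.5] tipbottom [102.   -0.8  16.5] mid [-26.7  -0.5  48.3] heelbot [-79.8  -0.4  51.3]
```

Emit:
{"api": "jog_arm", "payload": {"motion": [[0.0002,0,0.001,0,0,0,-1],[0,0,0,0,0,0,-1]]}}

```text
time_s: 23.95
ee_pos: [0.4454, -0.2996, 0.011]
eef_rot: [3.141, 0.227, 0.156]
force: [-0.5, -0.4, 2.7]
grip_width: 0.0233
grip_force: 55.0
```

Emit:
{"api": "jog_arm", "payload": {"motion": [[0.0002,0,0.001,0,0,0,-1],[0,0,0,0,0,0,-1]]}}

```text
time_s: 24.15
ee_pos: [0.4455, -0.2997, 0.0105]
eef_rot: [3.141, 0.227, 0.156]
force: [-1.6, 2.2, 9.0]
grip_width: 0.0236
grip_force: 55.0
```

Contact at the channel floor, and the height agrees. I'll ease up 0.8 mm and slide under the keeper.

Emit:
{"api": "jog_arm", "payload": {"motion": [[-0.0002,-0.0005,-0.0012,0,0,0,-1],[0.0049,0,-0.0011,0,0,0,-1],[0.0049,0,-0.0011,0,0,0,-1],[0.0049,0,-0.0011,0,0,0,-1],[0,0,0,0,0,0,-1]]}}

```text
time_s: 24.65
ee_pos: [0.4609, -0.2964, 0.0107]
eef_rot: [-3.142, 0.227, 0.156]
force: [-0.1, 0.3, -1.7]
grip_width: 0.0232
grip_force: 55.0
```

Emit:
{"api": "jog_arm", "payload": {"motion": [[0.0049,0,-0.0011,0,0,0,-1],[0.0039,0,-0.0009,0,0,0,-1],[0,0,0,0,0,0,-1]]}}

```text
time_s: 24.95
ee_pos: [0.4696, -0.2952, 0.0109]
eef_rot: [3.141, 0.227, 0.156]
force: [-0.4, -0.3, -1.9]
grip_width: 0.0235
grip_force: 55.0
```

```bash
python3 st.py
```

```text
ee [ 0.4696 -0.2952  0.0109] [3.1414 0.2268 0.156 ] t 24.95 F [-0.4 -0.3 -1.9] M [ 0.07 -0.13  0.02] grip 0.0235
tip [127.   -0.3  17.6] tipbottom [126.6  -0.3  15.7] mid [-2.1 -0.1 47.4] heelbot [-55.2   0.1  50.4]
```

Emit:
{"api": "jog_arm", "payload": {"motion": [[0.0025,0,-0.0006,0,0,0,-1],[0.0015,0,-0.0003,0,0,0,-1],[0,0,0,0,0,0,-1]]}}

```text
time_s: 25.25
ee_pos: [0.4734, -0.2946, 0.0109]
eef_rot: [3.141, 0.227, 0.156]
force: [1.1, -0.1, -1.3]
grip_width: 0.0235
grip_force: 55.0
```

Emit:
{"api": "jog_arm", "payload": {"motion": [[0.001,0,-0.0002,0,0,0,-1],[0,0,0,0,0,0,-1]]}}

```text
time_s: 25.45
ee_pos: [0.4743, -0.2945, 0.0109]
eef_rot: [3.141, 0.227, 0.156]
force: [0.3, -0.3, -0.8]
grip_width: 0.0237
grip_force: 55.0
```

```bash
python3 st.py
```

```text
ee [ 0.4743 -0.2945  0.0109] [3.1415 0.2269 0.1557] t 25.45 F [ 0.3 -0.3 -0.8] M [ 0.05 -0.09 -0.02] grip 0.0237
tip [131.7  -0.4  17.6] tipbottom [131.3  -0.4  15.7] mid [ 2.6 -0.1 47.4] heelbot [-50.6   0.   50.5]
```

Emit:
{"api": "jog_arm", "payload": {"motion": [[0.0018,0,0.0066,0,0.05,0,-1],[0.0018,0,0.0066,0,0.05,0,-1],[0,0,0,0,0,0,-1]]}}

```text
time_s: 25.75
ee_pos: [0.4746, -0.2945, -0.0029]
eef_rot: [3.142, 0.126, 0.155]
force: [2.8, 0.8, -1.7]
grip_width: 0.0233
grip_force: 55.0
```

Emit:
{"api": "jog_arm", "payload": {"motion": [[0.0007,0,0.0026,0,0.02,0,-1],[0,0,0,0,0,0,-1]]}}

```text
time_s: 25.95
ee_pos: [0.476, -0.2945, -0.0047]
eef_rot: [3.141, 0.106, 0.156]
force: [2.2, 2.1, 5.6]
grip_width: 0.0232
grip_force: 55.0
```

```bash
python3 st.py
```

```text
ee [ 0.476  -0.2945 -0.0047] [3.1406 0.1059 0.1558] t 25.95 F [2.2 2.1 5.6] M [ 0.2   0.07 -0.08] grip 0.0232
tip [131.6  -0.7  18.6] tipbottom [131.4  -0.7  16.6] mid [-0.1 -0.4 32.6] heelbot [-53.3  -0.3  29.2]
```

Emit:
{"api": "jog_arm", "payload": {"motion": [[0.0007,0,0.0026,0,0.02,0,-1],[0,0,0,0,0,0,-1]]}}

```text
time_s: 26.15
ee_pos: [0.4765, -0.2945, -0.0074]
eef_rot: [3.14, 0.086, 0.156]
force: [2.7, -1.9, -0.9]
grip_width: 0.0234
grip_force: 55.0
```

Emit:
{"api": "jog_arm", "payload": {"motion": [[0.0007,0,0.0026,0,0.02,0,-1],[0,0,0,0,0,0,-1]]}}

```text
time_s: 26.35
ee_pos: [0.4763, -0.2941, -0.0111]
eef_rot: [-3.141, 0.066, 0.156]
force: [3.3, 0.1, -2.7]
grip_width: 0.0233
grip_force: 55.0
```

```bash
python3 st.py
```

```text
ee [ 0.4763 -0.2941 -0.0111] [-3.1414  0.0664  0.1558] t 26.35 F [ 3.3  0.1 -2.7] M [ 0.02 -0.6   0.03] grip 0.0233
tip [130.9  -0.3  17.5] tipbottom [130.8  -0.3  15.5] mid [-1.3  0.  26.3] heelbot [-54.3   0.1  20.8]
```

Emit:
{"api": "jog_arm", "payload": {"motion": [[0.0012,0,0.0026,0,0.02,0,-1],[0,0,0,0,0,0,-1]]}}

```text
time_s: 26.55
ee_pos: [0.4773, -0.294, -0.0138]
eef_rot: [-3.141, 0.046, 0.156]
force: [3.3, 0.8, -3.6]
grip_width: 0.0235
grip_force: 55.0
```

Emit:
{"api": "jog_arm", "payload": {"motion": [[0.001,0,0.0026,0,0.02,0,-1],[0,0,0,0,0,0,-1]]}}

```text
time_s: 26.75
ee_pos: [0.4781, -0.2941, -0.0157]
eef_rot: [3.141, 0.026, 0.156]
force: [-0.4, 1.4, 6.4]
grip_width: 0.0235
grip_force: 55.0
```

```bash
python3 st.py
```

```text
ee [ 0.4781 -0.2941 -0.0157] [3.1414 0.0259 0.1555] t 26.75 F [-0.4  1.4  6.4] M [ 0.34 -0.22  0.06] grip 0.0235
tip [131.4  -0.6  18.3] tipbottom [131.4  -0.6  16.3] mid [-1.  -0.3 21.7] heelbot [-53.7  -0.1  14.1]
```

Emit:
{"api": "jog_arm", "payload": {"motion": [[0.001,0,0.0018,0,0.018,0,-1],[0,0,0,0,0,0,-1]]}}

```text
time_s: 26.95
ee_pos: [0.4789, -0.2941, -0.0172]
eef_rot: [3.141, 0.008, 0.155]
force: [-3.6, 0.2, 9.7]
grip_width: 0.0235
grip_force: 55.0
```

Emit:
{"api": "jog_arm", "payload": {"motion": [[0,0,0.001,0,0.008,0,-1],[0,0,0,0,0,0,-1]]}}

```text
time_s: 27.15
ee_pos: [0.4792, -0.2941, -0.0179]
eef_rot: [3.141, -0.0, 0.156]
force: [-4.2, 1.4, 13.2]
grip_width: 0.0237
grip_force: 55.0
```

```bash
python3 st.py
```

```text
ee [ 0.4792 -0.2941 -0.0179] [ 3.1408e+00 -1.0000e-04  1.5560e-01] t 27.15 F [-4.2  1.4 13.2] M [0.42 0.34 0.09] grip 0.0237
tip [131.6  -0.8  19.6] tipbottom [131.6  -0.8  17.6] mid [-0.9 -0.5 19.6] heelbot [-53.4  -0.3  10.6]
```

Emit:
{"api": "jog_arm", "payload": {"motion": [[0,0,0,0,0,0,-0.1],[0,0,0,0,0,0,-0.1],[0,0,0,0,0,0,-0.1],[0,0,0,0,0,0,-0.1],[0,0,-0.01,0,0,0,-0.1]]}}

```text
time_s: 27.65
ee_pos: [0.4784, -0.2932, -0.0098]
eef_rot: [-3.14, 0.003, 0.156]
force: [0.0, -0.6, 0.3]
grip_width: 0.0419
grip_force: 0.0
```

Emit:
{"api": "jog_arm", "payload": {"motion": [[0,0,-0.02,0,0,0,-0.1],[0,0,-0.02,0,0,0,-1],[-0.0165,0,0,0,0,0,-1],[-0.0165,0,0,0,0,0,-1],[0,0,0,0,0,0,-1]], "squeeze": 20}}

```text
time_s: 28.15
ee_pos: [0.4456, -0.2991, 0.0319]
eef_rot: [3.141, 0.001, 0.155]
force: [-0.8, 0.0, -0.3]
grip_width: 0.0136
grip_force: 0.0
```

Emit:
{"api": "jog_arm", "payload": {"motion": [[0,0,0,0,0,0,-1],[0,0,0,0,0,0,-1],[0,0,0,0,0,0,-1]]}}

```text
time_s: 28.45
ee_pos: [0.4471, -0.2987, 0.0311]
eef_rot: [3.141, 0.001, 0.156]
force: [-0.3, -0.9, 0.6]
grip_width: 0.0005
grip_force: 0.0
```

```bash
python3 st.py
```

```text
ee [ 0.4471 -0.2987  0.0311] [3.1415e+00 9.0000e-04 1.5620e-01] t 28.45 F [-0.3 -0.9  0.6] M [0.02 0.02 0.01] grip 0.0005
tip [99.2 -0.2 68.5] tipbottom [99.2 -0.2 66.5] mid [-33.3   0.   68.6] heelbot [-85.8   0.1  59.7]
```

Emit:
{"api": "jog_arm", "payload": {"motion": [[0,0,0.015,0,0,0,-1],[0,0,0.012,0,0,0,-1],[0,0,0.004,0,0,0,-1],[0,0,0,0,0,0,-1]]}}

```text
time_s: 28.85
ee_pos: [0.4463, -0.2986, -0.0006]
eef_rot: [-3.141, 0.002, 0.156]
force: [0.1, -0.4, 0.4]
grip_width: 0.0008
grip_force: 0.0
```

Emit:
{"api": "jog_arm", "payload": {"motion": [[0,0,0.0025,0,0,0,-1],[0,0,0,0,0,0,-1]]}}

```text
time_s: 29.05
ee_pos: [0.4467, -0.2989, -0.0023]
eef_rot: [3.141, 0.001, 0.156]
force: [0.1, -0.1, 0.9]
grip_width: 0.0007
grip_force: 0.0
```

Emit:
{"api": "jog_arm", "payload": {"motion": [[0,0,0.0015,0,0,0,-1],[0,0,0,0,0,0,-1]]}}

```text
time_s: 29.25
ee_pos: [0.4468, -0.299, -0.003]
eef_rot: [3.141, 0.0, 0.156]
force: [-1.7, 2.1, 6.6]
grip_width: 0.0002
grip_force: 3.7
```

Emit:
{"api": "jog_arm", "payload": {"motion": [[0,0,0.0015,0,0,0,-1],[0,0,0.0008,0,0,0,-1],[0,0,0,0,0,0,-1]]}}

```text
time_s: 29.55
ee_pos: [0.447, -0.2992, -0.0033]
eef_rot: [3.14, -0.0, 0.156]
force: [-11.9, 8.8, 34.5]
grip_width: 0.0005
grip_force: 17.7
```

Emit:
{"api": "jog_arm", "payload": {"motion": [[0,0,-0.01,0,0,0,-1],[0,0,-0.03,0,0,0,-1],[0,0,-0.04,0,0,0,-1],[0,0,-0.05,0,0,0,-1],[-0.03,0,-0.02,0,0,0,-1]]}}

```text
time_s: 30.05
ee_pos: [0.4194, -0.3041, 0.1484]
eef_rot: [3.137, -0.003, 0.158]
force: [0.8, -1.3, -0.7]
grip_width: 0.0004
grip_force: 0.0
```

Emit:
{"api": "jog_arm", "payload": {"motion": [[-0.04,0,-0.02,0,0,0,-1],[-0.04,0,-0.02,0,0,0,-1],[0,0,0,0,0,0,-1],[0,0,0,0,0,0,-1]]}}

```text
time_s: 30.45
ee_pos: [0.338, -0.3162, 0.1846]
eef_rot: [3.14, -0.0, 0.154]
force: [1.0, 0.1, -0.4]
grip_width: 0.0004
grip_force: 0.0
```

```bash
python3 - <<'E'
from ov import *
m=model('wrist');w=ctrl.camera('wrist');cv2.imwrite('pics/z1.png',w[:,:,::-1]);np.savez('pics/z1.npz',*m)
o=ctrl.get_obs();print(o['ee_pos'],o['eef_rot'],o['time_s'])
a=.158
def T(x,y,z): return [.480+x*np.cos(a)-y*np.sin(a),-.2935+x*np.sin(a)+y*np.cos(a),z]
print('heel top centre, lip, handle front, rear edge',proj(m,[T(-.0525,0,.029),T(-.049,0,.032),T(.0525,0,.029),T(-.0585,0,.046),T(-.0525,.012,.029),T(-.0525,-.012,.029)]).round(1).tolist())
g=cv2.cvtColor(w,cv2.COLOR_RGB2GRAY)
P=np.array([proj(m,T(x/1000,0,.029))[0] for x in range(-75,70,1)])
print([(x,int(g[int(round(p[1])),int(round(p[0]))])) for x,p in zip(range(-75,70),P) if 0<=p[1]<419.5])
E
```

```text
[ 0.33838438 -0.31585525  0.18388202] [3.14124620e+00 6.69978207e-04 1.55461047e-01] 30.5
heel top centre, lip, handle front, rear edge [[279.6, 107.4], [279.6, 103.8], [279.1, -1.0], [279.6, 112.3], [268.5, 107.5], [290.6, 107.4]]
[(-75, 164), (-74, 164), (-73, 165), (-72, 163), (-71, 164), (-70, 163), (-69, 165), (-68, 166), (-67, 165), (-66, 165), (-65, 165), (-64, 164), (-63, 163), (-62, 163), (-61, 161), (-60, 161), (-59, 153), (-58, 139), (-57, 127), (-56, 118), (-55, 114), (-54, 114), (-53, 116), (-52, 115), (-51, 115), (-50, 103), (-49, 71), (-48, 40), (-47, 60), (-46, 110), (-45, 150), (-44, 166), (-43, 161), (-42, 139), (-41, 95), (-40, 46), (-39, 33), (-38, 32), (-37, 33), (-36, 31), (-35, 33), (-34, 32), (-33, 32), (-32, 29), (-31, 32), (-30, 31), (-29, 31), (-28, 30), (-27, 30), (-26, 32), (-25, 31), (-24, 30), (-23, 31), (-22, 29), (-21, 28), (-20, 30), (-19, 30), (-18, 31), (-17, 31), (-16, 29), (-15, 29), (-14, 28), (-13, 32), (-12, 27), (-11, 31), (-10, 31), (-9, 28), (-8, 29), (-7, 30), (-6, 32), (-5, 30), (-4, 31), (-3, 28), (-2, 31), (-1, 28), (0, 31), (1, 31), (2, 30), (3, 31), (4, 31), (5, 36), (6, 38), (7, 42), (8, 41), (9, 41), (10, 41), (11, 42), (12, 41), (13, 40), (14, 40), (15, 41), (16, 39), (17, 40), (18, 41), (19, 41), (20, 42), (21, 41), (22, 39), (23, 41), (24, 38), (25, 41), (26, 41), (27, 41), (28, 40), (29, 36), (30, 41), (31, 38), (32, 40), (33, 40), (34, 40), (35, 38), (36, 37), (37, 36), (38, 39), (39, 37), (40, 38), (41, 37), (42, 40), (43, 39), (44, 39), (45, 35), (46, 37), (47, 37), (48, 31), (49, 39), (50, 86), (51, 159)]
```

The catch's steel reaches to -49.5 mm, over the heel, so it has sprung forward. The handle front is within about 2 mm of home and the arm is clear. Handing in.

```bash
python3 -c "
from station import ctrl
print(ctrl.hand_in())"
```

```text
the job is handed in; nothing more can be done
None
```

I put both tools back in their cut-outs and handed the job in at about 30.5 s. The spanner lies flat in its pocket, and the camera shows the catch sprung forward over the scraper's heel, but no verdict came back.

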